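# Scoop wash balls and hold them level over the basin

## Task

Take the aluminium scoop by its handle, scoop at least three orange wash balls out of the clear tub and carry them over the white basin, ready to be tipped in. Finish still holding the scoop, level and still, over the middle of the basin about a hand's breadth (10 cm) above its rim, with nothing else carrying it. Spill no ball (each ends in the scoop or the tub), never touch the balls with the fingers, and leave the brush, the cup and the soap where they are.

Things in the scene. Friction and masses are not known exactly. Their poses are not given: they have to be found in the camera images.
- scoop: Loose aluminium measuring scoop, 0.25 kg, on the slab. Origin: under its upright black handle, at the level of its underside; z up, +x from handle to open front. Pan x = 0 to 90 mm, 84 mm wide, floor 2.5 mm; side walls 36 mm high to x = 60, then a 5 mm curb to x = 83; back wall 45 mm. In hand the pose is not given
- scoop_grip (a point): Middle of the scoop's handle grip, 112 mm straight above the scoop's origin. The black grip is upright, 28 mm along the scoop's x, 14 mm thick along its y (pinch across y) and spans 78 to 146 mm above the underside; below it a stem (x = -8 to 2 mm) runs down behind the back wall
- scoop_lip (a point): Middle of the scoop's front edge: 90 mm ahead (+x) of its origin, at its underside. The edge is about 2 mm thick; behind it a ramp rises to a crest 5 mm high at x = 83 mm, then drops to the pan floor: balls pushed right up to a wall (edge within 4 mm of it) roll over the crest and stay in while the scoop is level
- scoop_pan (a point): Middle of the scoop's pan: 42 mm ahead (+x) of the scoop's origin, 15 mm above its underside
- tub: Clear plastic tub with white rim and two blue clips at the sides, open, fixed to the slab; outside 248 (x) by 158 (y) by 60 mm high, walls and floor 4 mm (the blue clips are only for looks). Origin: centre of its underside; x along its length. At the start the balls lie in its +x half (the end farther from the robot), centres 15 mm or more past the middle; the -x half is empty
- basin: Round white basin, fixed to the slab, rim radius 85 mm, 70 mm high. Origin: centre of its underside
- brush: Bamboo scrubbing brush lying at the back, bystander, its origin the centre of its underside
- cup: Round aluminium measuring cup with a side handle, 72 mm wide, 80 mm high, bystander, origin at its underside's centre
- soap: Green bar of soap 90 x 55 x 30 mm, bystander, origin at its underside's centre
- ball0: Orange wash ball 1 of 7 (all alike): smooth hard sphere 24 mm across, 14 g, rolls freely, slippery; origin at its centre
- ball1: Orange wash ball 2 of 7 (all alike): smooth hard sphere 24 mm across, 14 g, rolls freely, slippery; origin at its centre
- ball2: Orange wash ball 3 of 7 (all alike): smooth hard sphere 24 mm across, 14 g, rolls freely, slippery; origin at its centre
- ball3: Orange wash ball 4 of 7 (all alike): smooth hard sphere 24 mm across, 14 g, rolls freely, slippery; origin at its centre
- ball4: Orange wash ball 5 of 7 (all alike): smooth hard sphere 24 mm across, 14 g, rolls freely, slippery; origin at its centre
- ball5: Orange wash ball 6 of 7 (all alike): smooth hard sphere 24 mm across, 14 g, rolls freely, slippery; origin at its centre
- ball6: Orange wash ball 7 of 7 (all alike): smooth hard sphere 24 mm across, 14 g, rolls freely, slippery; origin at its centre
Not all that is in view belongs to the job. What is shaped like the scoop but green is not meant. What is shaped like the basin but green or red is not meant.

How it is judged:
On the way, in this order (a step that is already met when the one before it is completed fails the run):
1. the scoop, held, is down in the tub (contact force between the fingers and scoop above 1 N and height (world z) of scoop below 0.03 m and x of scoop_pan in the frame of tub between -0.12 and 0.12 m and y of scoop_pan in the frame of tub between -0.075 and 0.075 m), for 0.2 s.
2. the scoop, held, is lifted clear above the tub with three balls or more in it (contact force between the fingers and scoop above 1 N and ((distance between each of ball0, ball1 and scoop_pan below 0.055 m and distance between any of ball2, ball3, ball4, ball5, ball6 and scoop_pan below 0.055 m) or (distance between each of ball0, ball2 and scoop_pan below 0.055 m and distance between any of ball3, ball4, ball5, ball6 and scoop_pan below 0.055 m) or (distance between each of ball1, ball2 and scoop_pan below 0.055 m and distance between any of ball3, ball4, ball5, ball6 and scoop_pan below 0.055 m) or (distance between each of ball0, ball3 and scoop_pan below 0.055 m and distance between any of ball4, ball5, ball6 and scoop_pan below 0.055 m) or (distance between each of ball1, ball3 and scoop_pan below 0.055 m and distance between any of ball4, ball5, ball6 and scoop_pan below 0.055 m) or (distance between each of ball2, ball3 and scoop_pan below 0.055 m and distance between any of ball4, ball5, ball6 and scoop_pan below 0.055 m) or (distance between each of ball0, ball4 and scoop_pan below 0.055 m and distance between any of ball5, ball6 and scoop_pan below 0.055 m) or (distance between each of ball1, ball4 and scoop_pan below 0.055 m and distance between any of ball5, ball6 and scoop_pan below 0.055 m) or (distance between each of ball2, ball4 and scoop_pan below 0.055 m and distance between any of ball5, ball6 and scoop_pan below 0.055 m) or (distance between each of ball3, ball4 and scoop_pan below 0.055 m and distance between any of ball5, ball6 and scoop_pan below 0.055 m) or distance between each of ball0, ball5, ball6 and scoop_pan below 0.055 m or distance between each of ball1, ball5, ball6 and scoop_pan below 0.055 m or distance between each of ball2, ball5, ball6 and scoop_pan below 0.055 m or distance between each of ball3, ball5, ball6 and scoop_pan below 0.055 m or distance between each of ball4, ball5, ball6 and scoop_pan below 0.055 m) and height (world z) of scoop above 0.07 m), for 0.2 s.
At the end, for the whole second after the job is handed in: Fingers hold the scoop; 3 or more balls within 55 mm of its pan's middle, the rest in the tub; within 0.14 rad of level; underside 0.11 to 0.30 m over the slab; pan's middle within 50 mm of the basin's axis; under 0.08 m/s; touching neither basin nor tub (contact force between the fingers and scoop above 1 N and ((distance between each of ball0, ball1 and scoop_pan below 0.055 m and distance between any of ball2, ball3, ball4, ball5, ball6 and scoop_pan below 0.055 m) or (distance between each of ball0, ball2 and scoop_pan below 0.055 m and distance between any of ball3, ball4, ball5, ball6 and scoop_pan below 0.055 m) or (distance between each of ball1, ball2 and scoop_pan below 0.055 m and distance between any of ball3, ball4, ball5, ball6 and scoop_pan below 0.055 m) or (distance between each of ball0, ball3 and scoop_pan below 0.055 m and distance between any of ball4, ball5, ball6 and scoop_pan below 0.055 m) or (distance between each of ball1, ball3 and scoop_pan below 0.055 m and distance between any of ball4, ball5, ball6 and scoop_pan below 0.055 m) or (distance between each of ball2, ball3 and scoop_pan below 0.055 m and distance between any of ball4, ball5, ball6 and scoop_pan below 0.055 m) or (distance between each of ball0, ball4 and scoop_pan below 0.055 m and distance between any of ball5, ball6 and scoop_pan below 0.055 m) or (distance between each of ball1, ball4 and scoop_pan below 0.055 m and distance between any of ball5, ball6 and scoop_pan below 0.055 m) or (distance between each of ball2, ball4 and scoop_pan below 0.055 m and distance between any of ball5, ball6 and scoop_pan below 0.055 m) or (distance between each of ball3, ball4 and scoop_pan below 0.055 m and distance between any of ball5, ball6 and scoop_pan below 0.055 m) or distance between each of ball0, ball5, ball6 and scoop_pan below 0.055 m or distance between each of ball1, ball5, ball6 and scoop_pan below 0.055 m or distance between each of ball2, ball5, ball6 and scoop_pan below 0.055 m or distance between each of ball3, ball5, ball6 and scoop_pan below 0.055 m or distance between each of ball4, ball5, ball6 and scoop_pan below 0.055 m) and angle between scoop's own z axis and vertical below 0.14 rad and height (world z) of scoop between 0.11 and 0.3 m and horizontal distance between scoop_pan and basin below 0.05 m and linear speed of scoop below 0.08 m/s and contact force between scoop and basin below 0.1 N and contact force between scoop and tub below 0.1 N and (distance between ball0 and scoop_pan below 0.055 m or (x of ball0 in the frame of tub between -0.122 and 0.122 m and y of ball0 in the frame of tub between -0.077 and 0.077 m and height (world z) of ball0 below 0.06 m)) and (distance between ball1 and scoop_pan below 0.055 m or (x of ball1 in the frame of tub between -0.122 and 0.122 m and y of ball1 in the frame of tub between -0.077 and 0.077 m and height (world z) of ball1 below 0.06 m)) and (distance between ball2 and scoop_pan below 0.055 m or (x of ball2 in the frame of tub between -0.122 and 0.122 m and y of ball2 in the frame of tub between -0.077 and 0.077 m and height (world z) of ball2 below 0.06 m)) and (distance between ball3 and scoop_pan below 0.055 m or (x of ball3 in the frame of tub between -0.122 and 0.122 m and y of ball3 in the frame of tub between -0.077 and 0.077 m and height (world z) of ball3 below 0.06 m)) and (distance between ball4 and scoop_pan below 0.055 m or (x of ball4 in the frame of tub between -0.122 and 0.122 m and y of ball4 in the frame of tub between -0.077 and 0.077 m and height (world z) of ball4 below 0.06 m)) and (distance between ball5 and scoop_pan below 0.055 m or (x of ball5 in the frame of tub between -0.122 and 0.122 m and y of ball5 in the frame of tub between -0.077 and 0.077 m and height (world z) of ball5 below 0.06 m)) and (distance between ball6 and scoop_pan below 0.055 m or (x of ball6 in the frame of tub between -0.122 and 0.122 m and y of ball6 in the frame of tub between -0.077 and 0.077 m and height (world z) of ball6 below 0.06 m))); the arm keeps its last pose, push and grip.
It fails at once if a ball is touched by the fingers (contact force between the fingers and ball0 above 0.5 N or contact force between the fingers and ball1 above 0.5 N or contact force between the fingers and ball2 above 0.5 N or contact force between the fingers and ball3 above 0.5 N or contact force between the fingers and ball4 above 0.5 N or contact force between the fingers and ball5 above 0.5 N or contact force between the fingers and ball6 above 0.5 N).
It fails at once if the brush, cup or soap is moved more than 30 mm (distance of any of brush, cup, soap from where it was at the start of the episode above 0.03 m).
It also fails if it takes over 58 s, if anything falls off the work surface, if the arm or the gripper's body presses on something with over 40 N, if the wrist force passes 120 N, or if a joint passes its speed limit or range.

## Robot

A 6-joint arm with a two-finger parallel gripper is mounted at the origin on the work surface. World frame = base frame: x ahead of the robot, y to its left, z up, the work surface at z = 0. Lengths are in m, angles in rad, forces in N, time in s.
With the tool pointing down it reaches from about 0.275 to 0.85 m from the base axis. Payload 19 kg.
Tool frame: the origin (TCP) lies midway between the tips of the shut fingers; the grasp point (between the pads) lies bot.pinch_z behind it (bot.pinch_z is the distance from the TCP to the grasp point, in m); z points along the fingers, y is the direction in which the jaws open and shut (so a half turn about z gives the same grasp; the last joint's range is limited). The gripper opens to 85 mm and grips with 20 to 120 N. Pads are 22 mm wide; open, the fingers measure 114 mm over their backs; the gripper's body (76 mm by 85 mm) begins 54 mm behind the grasp point. The pads swing forward as they close: fully open they stand 13 mm farther back than shut.
Start: joints at [-1.25, 0.15, 1.437, -0, 1.554, -0.134], TCP at [0.253, -0.517, 0.231] pointing down, gripper open.
Joint ranges: [-2.8, 2.8], [-0.68, 2.1], [0.12, 2.68], [-1.39, 4.53], [0.16, 2.79], [-2.81, 2.81]. Speed limits (rad/s): [1.89, 1.89, 2.22, 3.01, 3.01, 3.01].

## Interface

Orientations are given as a unit quaternion [x, y, z, w].
In Python, from station import monitor, viewer, bot gives the robot as it stands.
- The arm moves only by the tool arm_command, never from a script. Its argument "motion" is a list that holds one entry, the list of rows, each a list of 5 numbers: the shift along the tool's x, y, z in m, then the turn about the tool's z in degrees, then the finger opening in m, from 0 to 0.0854. A call has 1 to 10 rows; each row is the pose to reach, as a shift and turn from the pose commanded when the call began, along the tool's axes at that moment; what a row does not reach only later rows make up. A row lasts 1/10 s, in which the tool goes at most 50 mm and 8.59 degrees, less where a joint would pass 70% of its speed; a pose out of reach is approached as far as the arm can. A call with a gripper value outside its range is refused whole. The fingers move at their own pace and stop on an object; "squeeze" is the grip in N (left out, the last holds). Time passes only in rows, so rows that repeat a pose let the fingers close. It gives the time, the measured TCP pose, the force and the opening at its end, in the units of the state.
- monitor.read_state(): the state, without advancing time (a new reading comes with each control period).
- viewer.grab_frame(name): name is "scene" or "top"; returns a dict with "image" (384x512x3 uint8, red, green, blue), "mtx" (3x3 intrinsics, pixels), "R" (3x3) and "t" (3): a world point X has camera coordinates R X + t. Camera axes: x right, y down, z forward; pixel columns grow to the right and rows downward; lengths in m; the calibration is good to about 2 mm. A picture is of the moment at which its call begins. There is no depth.
- bot.job_done(): hands the job in, once; it reports no verdict.
The state is a dict: "time_s": time; "joints": joint angles; "qvel": joint speeds; "joint_torque": joint torques, N m; "ee_pos": TCP position; "tcp_rot": TCP orientation; "force": force on the tool from outside, world axes, zero at the start; "moment": the same for the moment, N m; "width": finger opening in m.
Only numpy, scipy, OpenCV 4.12 (cv2) and the standard library are available. Lean on these libraries where they do the work, as an engineer would, in place of code of your own. Each camera call takes 0.05 s, during which the arm holds its last target.

## Working session

There is one attempt and no reset: what is moved stays moved. The work goes in short steps, Python scripts to look and compute and a tool call to move; the robot and the scene stay as the last step left them, time stands still between calls to the robot, and variables do not carry over. Pictures are saved under pics/ and viewed, and the job is handed in when it is done.

Besides the shell and the picture viewer there is one more tool, called after "Call:" as name([rows], argument=value, ...), one row to a line, values as JSON. arm_command: Moves the arm, as the interface text tells. Its arguments: {"type":"object","properties":{"motion":{"type":"array","items":{"type":"array","items":{"type":"array","items":{"type":"number"}}}},"squeeze":{"type":"number"}},"required":["motion"]}

```bash
mkdir -p pics; ls; cat > h.py <<'E'
from station import monitor, viewer, bot
import cv2, numpy as np
def grab(n,fn=None):
    f=viewer.grab_frame(n); 
    if fn: cv2.imwrite('pics/'+fn,f['image'][:,:,::-1])
    return f
def proj(f,X):
    c=np.array(f['R'])@np.array(X,float)+np.array(f['t']).ravel(); p=np.array(f['mtx'])@c; return p[:2]/p[2]
def ray(f,u,v):
    R=np.array(f['R']);t=np.array(f['t']).ravel()
    d=R.T@np.linalg.inv(f['mtx'])@np.array([u,v,1.]); return -R.T@t,d
def atz(f,u,v,z):
    o,d=ray(f,u,v); return o+d*(z-o[2])/d[2]
def tri(f1,p1,f2,p2):
    A=[];
    P=[np.array(f['mtx'])@np.hstack([np.array(f['R']),np.array(f['t']).reshape(3,1)]) for f in(f1,f2)]
    X=cv2.triangulatePoints(P[0],P[1],np.array(p1,float).reshape(2,1),np.array(p2,float).reshape(2,1)); X=(X[:3]/X[3]).ravel()
    return X,proj(f1,X)-p1,proj(f2,X)-p2
E
python3 - <<'E'
from h import *
import pickle
fs=grab('scene','s0.png');ft=grab('top','t0.png')
pickle.dump((fs,ft),open('f0.pkl','wb'))
print(monitor.read_state(),bot.pinch_z)
for f in(fs,ft):print(f['mtx'],-np.array(f['R']).T@np.array(f['t']).ravel(),f['R'])
E
```

```text
pics
{'time_s': 0.1, 'joints': array([-1.24999528e+00,  1.50914547e-01,  1.43790314e+00, -3.43673496e-05,
        1.55379161e+00, -1.34006091e-01]), 'qvel': array([-0.00135841, -0.0013136 , -0.00235173, -0.00012973, -0.00069328,
       -0.00142884]), 'joint_torque': array([ 3.26556219e-03, -7.14385629e+01, -5.71795642e+01, -1.48284626e-04,
        7.17092465e-03,  5.83731071e-05]), 'ee_pos': array([ 0.25249636, -0.51637174,  0.23077982]), 'tcp_rot': array([ 9.74254846e-01,  2.25448965e-01, -6.45132080e-05, -5.04504732e-04]), 'force': array([ 0.1273463 , -0.53155221, -0.78064203]), 'moment': array([ 0.04683047, -0.0071985 , -0.04826157]), 'width': 0.08525848282509355} 0.0187
[[386.19088512   0.         250.29004756]
 [  0.         386.19088512 191.91270241]
 [  0.           0.           1.        ]] [1.12514882 0.47911612 0.97902454] [[-0.59122071  0.80633687  0.01670137]
 [ 0.60276395  0.45552647 -0.65511163]
 [-0.53584857 -0.37724858 -0.75534748]]
[[495.28897395   0.         243.9817825 ]
 [  0.         495.28897395 197.29088848]
 [  0.           0.           1.        ]] [0.39577064 0.06728636 1.43869046] [[-0.02130561 -0.99951007  0.02292801]
 [-0.9944551   0.01882449 -0.10346352]
 [ 0.10298122 -0.02500523 -0.99436895]]
```

View pics/s0.png

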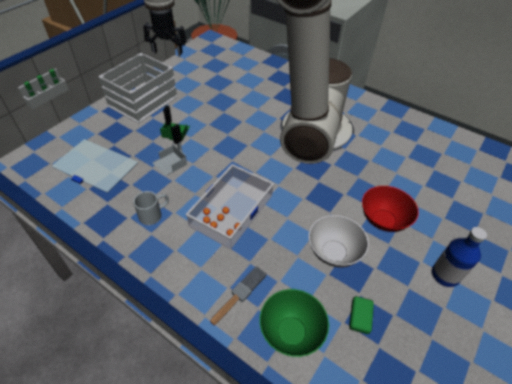

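View pics/t0.png

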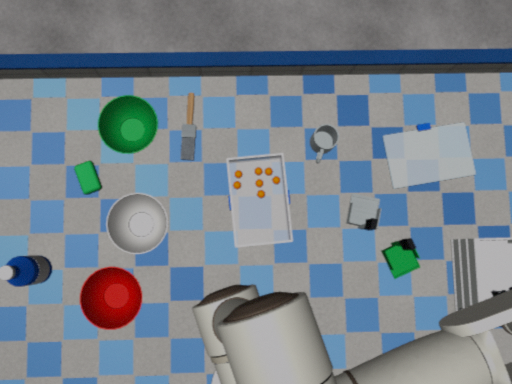

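The top view shows the tub at about (260,200), the white basin at (137,223), the aluminium scoop at (363,212) with its black handle at (371,224), and the balls around (258,180). I'll zoom in on these.

```bash
python3 - <<'E'
from h import *
a=cv2.imread('pics/t0.png');b=cv2.imread('pics/s0.png')
def crop(im,x,y,w,h,s,fn):
    c=cv2.resize(im[y:y+h,x:x+w],None,fx=s,fy=s,interpolation=cv2.INTER_CUBIC)
    cv2.imwrite('pics/'+fn,c)
crop(a,335,180,60,60,10,'z1.png')
crop(b,140,90,60,90,6,'z2.png')
crop(a,215,140,90,115,5,'z3.png')
crop(b,175,155,110,95,6,'z4.png')
E
```

```text
(no output)
```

View pics/z1.png

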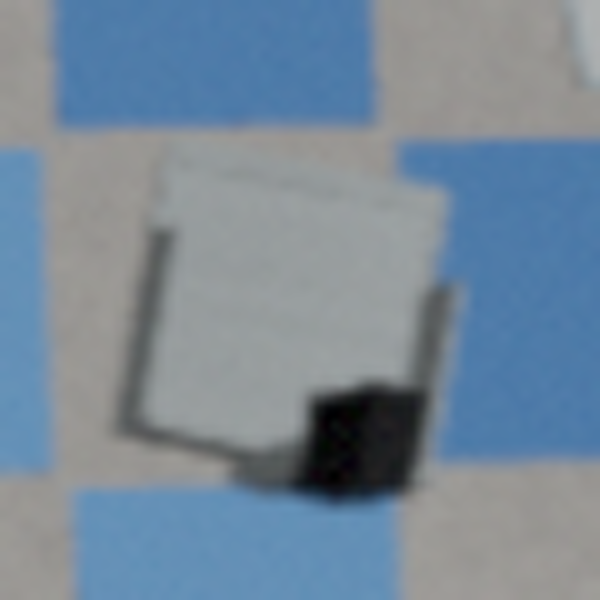

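View pics/z2.png

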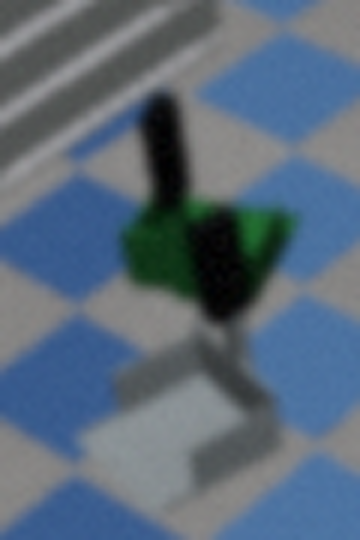

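View pics/z3.png

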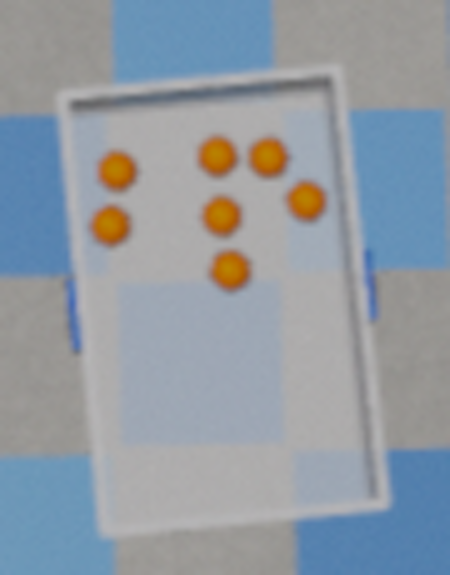

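View pics/z4.png

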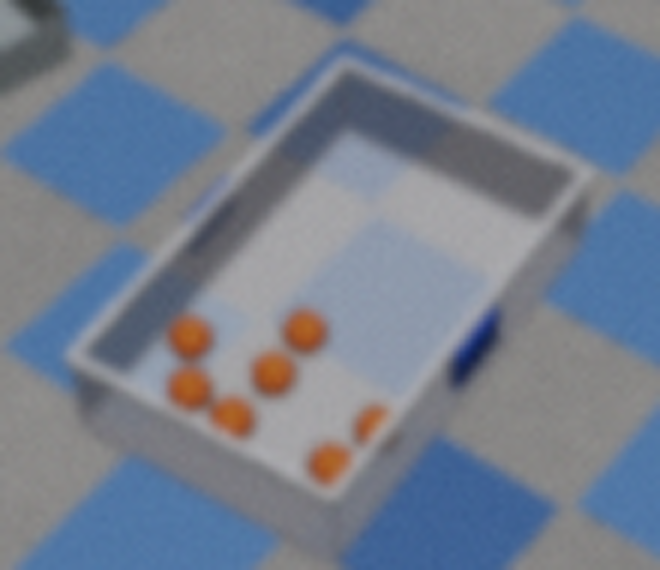

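```bash
cat > fit.py <<'E'
from h import *
import pickle
from scipy.optimize import least_squares
fs,ft=pickle.load(open('f0.pkl','rb'))
zt=lambda u,v,x,y,s:np.array([x+(u+.5)/s-.5,y+(v+.5)/s-.5])
L=zt(168,140,335,180,10);R=zt(448,190,335,180,10)
Ls=zt(165,505,140,90,6);Rs=zt(80,440,140,90,6)
for a in((L,Ls),(L,Rs),(R,Rs)): print(tri(ft,a[0],fs,a[1]))
# black mask bboxes
for f,(x0,y0,x1,y1) in((ft,(355,210,385,235)),(fs,(165,118,186,148))):
    im=f['image'][y0:y1,x0:x1].astype(int); m=im.max(2)<60
    ys,xs=np.nonzero(m); print(xs.min()+x0,xs.max()+x0,ys.min()+y0,ys.max()+y0,xs.mean()+x0,ys.mean()+y0,m.sum())
g1=np.array([zt(365,440,335,180,10)]);
def tobox(T,f):
    x,y,a=T;c,s=np.cos(a),np.sin(a)
    P=[]
    for X in(-14,14):
        for Y in(-7,7):
            for Z in(78,146):
                X_=(X)/1e3;Y_=Y/1e3
                P.append(proj(f,[x+c*X_-s*Y_,y+s*X_+c*Y_,Z/1e3]))
    P=np.array(P);return np.r_[P.min(0),P.max(0)]
bt=np.r_[zt(300,380,335,180,10),zt(425,502,335,180,10)]
bs=np.r_[zt(188,203,140,90,6),zt(245,325,140,90,6)]
def W(T,X,Y,Z):
    x,y,a=T;c,s=np.cos(a),np.sin(a);return [x+c*X-s*Y,y+s*X+c*Y,Z]
def res(T,pr=False):
    r=[proj(ft,W(T,.09,.042,.001))-L,proj(ft,W(T,.09,-.042,.001))-R,proj(fs,W(T,.09,.042,.001))-Ls,proj(fs,W(T,.09,-.042,.001))-Rs,tobox(T,ft)-bt,tobox(T,fs)-bs]
    if pr:
        for q in r:print(np.round(q,2))
    return np.concatenate(r)
p=atz(ft,361,213,0)
s=least_squares(res,[p[0]-.05,p[1],-.17]);print(s.x,np.degrees(s.x[2]));res(s.x,True)
# grip top height by triangulation of top centre is checked through bbox
np.save('scoop.npy',s.x)
# tub rim corners
tt=[zt(u,v,215,140,5) for u,v in((62,92),(342,68),(388,506),(102,534))]
ts=[zt(u,v,175,155,6) for u,v in((335,495),(72,358),(345,57),(592,178))]
for a,b in zip(tt,ts):
    print('rim',tri(ft,a,fs,b))
def rt(T):
    x,y,a=T;r=[]
    for (X,Y),a_,b_ in zip(((.124,.079),(.124,-.079),(-.124,-.079),(-.124,.079)),tt,ts):
        w=W(T,X,Y,.06);r+=[proj(ft,w)-a_,proj(fs,w)-b_]
    return np.concatenate(r)
q=least_squares(rt,[.5,0,0]);print('tub',q.x,np.degrees(q.x[2]),np.round(q.fun,1));np.save('tub.npy',q.x)
x,y,a=q.x;c,s_=np.cos(a),np.sin(a)
hsv=cv2.cvtColor(ft['image'],cv2.COLOR_RGB2HSV);m=((hsv[...,0]<22)&(hsv[...,1]>170)&(hsv[...,2]>120)).astype(np.uint8);m[:150]=0;m[:,:225]=0;m[250:]=0;m[:,300:]=0
n,_,st,ce=cv2.connectedComponentsWithStats(m)
for i in range(1,n):
    X=atz(ft,*ce[i],.016);d=X[:2]-[x,y];print('ball',st[i,4],ce[i],X[:2],np.round([c*d[0]+s_*d[1],-s_*d[0]+c*d[1]],4))
E
python3 fit.py
```

```text
(array([ 0.54760505, -0.28012298,  0.01514831]), array([-0.26273172,  0.21584192]), array([-0.4641365 , -0.07678596]))
(array([ 0.55566708, -0.2830112 ,  0.06649961]), array([ 4.99042177, -4.68172719]), array([9.08089545, 1.09184088]))
(array([ 0.53278569, -0.36495529,  0.00451152]), array([-0.12053449,  0.10390526]), array([-0.21019054, -0.03636905]))
364 376 219 229 370.54128440366975 223.78899082568807 109
165 185 118 143 173.4775641025641 131.4198717948718 312
[ 0.45270058 -0.3076652  -0.19555088] -11.20423983777445
[-0.14  0.2 ]
[-0.   0.2]
[-0.98  2.52]
[-0.33  0.5 ]
[0.12 0.72 1.29 0.89]
[-0.61  0.26  1.65  0.92]
rim (array([0.6492974 , 0.07842015, 0.06721815]), array([-0.11799215,  0.07849544]), array([-0.22883886, -0.02839234]))
rim (array([ 0.66100981, -0.0796061 ,  0.06206587]), array([-0.23813034,  0.18155019]), array([-0.45940013, -0.06928777]))
rim (array([ 0.41439836, -0.09828626,  0.0653208 ]), array([ 0.02398447, -0.016378  ]), array([0.03928194, 0.00498449]))
rim (array([0.40243962, 0.06017372, 0.06022304]), array([ 0.08456434, -0.05030353]), array([0.1390028 , 0.01416784]))
tub [ 0.53120818 -0.01050779  0.07439137] 4.262311721202815 [ 0.2  0.6 -0.4  1.2 -0.1  0.4 -0.4  0.2 -0.1  0.4  0.2  0.9  0.5  0.2
 -0.  -0.2]
ball 34 [258.08823529 170.79411765] [ 0.61975351 -0.01114828] [ 0.0883 -0.0072]
ball 35 [268.17142857 171.        ] [ 0.61862948 -0.04047871] [ 0.085  -0.0364]
ball 32 [238.      173.65625] [0.61238917 0.04740297] [0.0853 0.0517]
ball 29 [275.72413793 179.5862069 ] [ 0.59304249 -0.06177289] [ 0.0579 -0.0557]
ball 33 [258.90909091 182.6969697 ] [ 0.58482687 -0.01268372] [ 0.0533 -0.0062]
ball 32 [236.5 184.5] [0.58074812 0.05238191] [0.0541 0.059 ]
ball 32 [260.5 193.5] [ 0.55323064 -0.01652013] [ 0.0215 -0.0076]
```

```bash
cat > b.py <<'E'
from h import *
import pickle
fs,ft=pickle.load(open('f0.pkl','rb'))
def ell(f,x0,y0,x1,y1):
    im=f['image'][y0:y1,x0:x1]; hsv=cv2.cvtColor(im,cv2.COLOR_RGB2HSV)
    m=((hsv[...,1]<25)&(hsv[...,2]>150)).astype(np.uint8)
    m=cv2.morphologyEx(m,cv2.MORPH_OPEN,np.ones((3,3)))
    c=max(cv2.findContours(m,cv2.RETR_EXTERNAL,cv2.CHAIN_APPROX_NONE)[0],key=cv2.contourArea)
    e=cv2.fitEllipse(cv2.convexHull(c)); return (e[0][0]+x0,e[0][1]+y0),e[1]
a=ell(ft,100,185,175,262);b=ell(fs,300,205,375,272);print(a,b)
print('basin centre',tri(ft,a[0],fs,b[0]),atz(ft,*a[0],.07))
print('green grip top',atz(ft,408,243,.14))
sx=np.load('scoop.npy');print(sx)
E
python3 b.py; python3 - <<'E'
import cv2
a=cv2.imread('pics/t0.png');cv2.imwrite('pics/z5.png',cv2.resize(a[185:262,100:175],None,fx=6,fy=6,interpolation=2))
E
```

```text
((142.70505142211914, 223.7617950439453), (41.87239074707031, 43.451385498046875)) ((331.88890075683594, 242.0824089050293), (33.1227912902832, 39.64032745361328))
basin centre (array([0.471835  , 0.31634444, 0.04258429]), array([ 0.58089129, -0.28124216]), array([1.02405573, 0.06458926])) [0.46959964 0.3130445  0.07      ]
green grip top [ 0.40117968 -0.39448796  0.14      ]
[ 0.45270058 -0.3076652  -0.19555088]
```

View pics/z5.png

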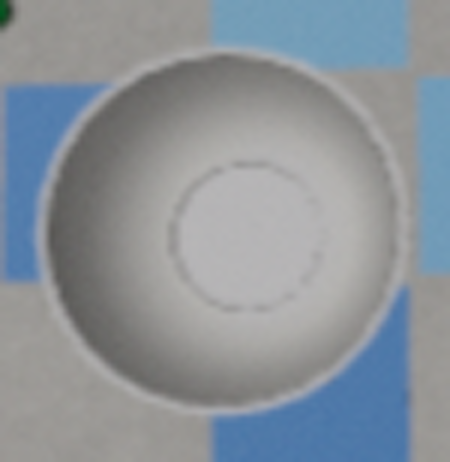

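Call:
arm_command([
  [[0.03,-0.011,0,4,0.05],[0.06,-0.022,0,8,0.05],[0.09,-0.033,0,12,0.05],[0.12,-0.044,0,16,0.05],[0.15,-0.055,0,20,0.05],[0.18,-0.066,0,24,0.05],[0.21,-0.077,0,28,0.05],[0.24,-0.088,0,32,0.05],[0.265,-0.097,0,36,0.05],[0.2716,-0.0996,0,37.3,0.05]],
], squeeze=90)

```text
time_s: 1.1
ee_pos: [0.4542, -0.3058, 0.231]
tcp_rot: [0.995, -0.098, -0.0, -0.0]
force: [0.7, -0.2, 0.3]
width: 0.0496
```

```bash
cat > st.py <<'E'
from h import *
from scipy.spatial.transform import Rotation as Ro
def show():
    s=monitor.read_state();R=Ro.from_quat(s['tcp_rot']).as_matrix()
    print('t',round(s['time_s'],2),'p',np.round(s['ee_pos'],4),'head',round(np.degrees(np.arctan2(R[1,0],R[0,0])),2),'z',np.round(R[:,2],4),'F',np.round(s['force'],2),'M',np.round(s['moment'],3),'w',round(s['width'],4),'j',np.round(s['joints'],2))
    return s,R
def goal(x,y,z,h):
    s,R=show();d=R.T@(np.array([x,y,z])-s['ee_pos']);hd=np.degrees(np.arctan2(R[1,0],R[0,0]))
    print('shift',np.round(d,4),'turn',round(hd-h,2))
E
python3 - <<'E'
from st import *
goal(.4527,-.3077,.0933,-11.2)
import pickle
f=grab('top','t1.png');g=grab('scene','s1.png')
fs,ft=pickle.load(open('f0.pkl','rb'))
X=tri(ft,(136.75,222.9),fs,(338,240.5));print('basin rim',X)
b=cv2.imread('pics/s1.png');cv2.imwrite('pics/z6.png',cv2.resize(b[60:190,110:240],None,fx=5,fy=5,interpolation=2))
E
```

```text
t 1.1 p [ 0.4542 -0.3058  0.231 ] head -11.28 z [-1.e-04  8.e-04 -1.e+00] F [ 0.71 -0.23  0.27] M [0.016 0.015 0.013] w 0.0496 j [-0.73  0.09  1.5   0.    1.55  1.03]
shift [-0.0011  0.0023  0.1377] turn -0.08
basin rim (array([0.47285427, 0.32989033, 0.06437909]), array([ 0.19436566, -0.09118025]), array([0.34157688, 0.02153326]))
```

View pics/z6.png

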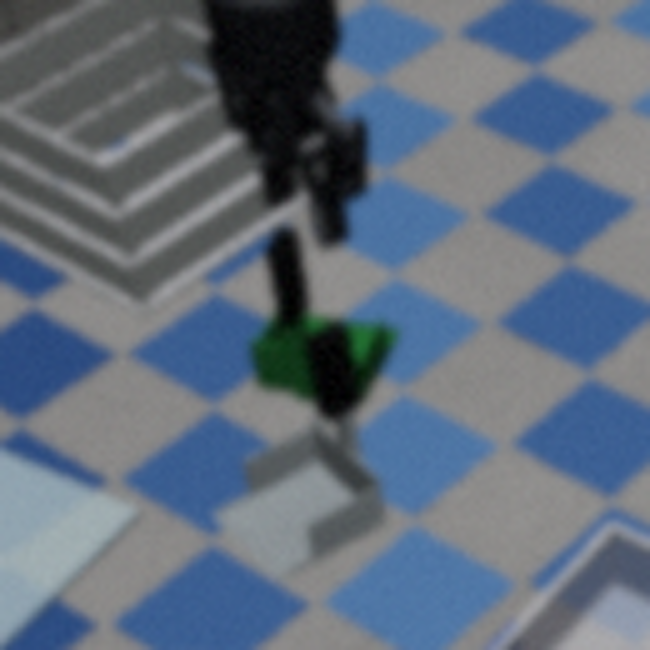

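Call:
arm_command([
  [[0,0.001,0.015,0,0.05],[-0.001,0.002,0.03,0,0.05],[-0.001,0.002,0.05,0,0.05],[-0.001,0.002,0.07,0,0.05],[-0.001,0.002,0.09,0,0.05],[-0.001,0.002,0.105,0,0.05],[-0.001,0.002,0.12,0,0.05],[-0.001,0.002,0.132,0,0.05],[-0.001,0.002,0.137,0,0.05],[-0.001,0.002,0.138,0,0.05]],
])

```text
time_s: 2.2
ee_pos: [0.4509, -0.3095, 0.0924]
tcp_rot: [0.995, -0.098, -0.0, -0.0]
force: [-0.3, 0.5, -0.3]
width: 0.05
```

```bash
python3 - <<'E'
from st import *
goal(.4527,-.3077,.0933,-11.2)
g=grab('scene','s2.png');f=grab('top','t2.png')
b=cv2.imread('pics/s2.png');cv2.imwrite('pics/z7.png',cv2.resize(b[90:180,130:220],None,fx=6,fy=6,interpolation=2))
b=cv2.imread('pics/t2.png');cv2.imwrite('pics/z8.png',cv2.resize(b[180:240,335:395],None,fx=10,fy=10,interpolation=2))
E
```

```text
t 2.2 p [ 0.4509 -0.3095  0.0924] head -11.26 z [-9.e-04  9.e-04 -1.e+00] F [-0.26  0.45 -0.32] M [ 0.021 -0.033  0.004] w 0.05 j [-0.74  0.18  1.69  0.    1.27  1.02]
shift [ 0.0014 -0.0021 -0.0009] turn -0.06
```

View pics/z7.png

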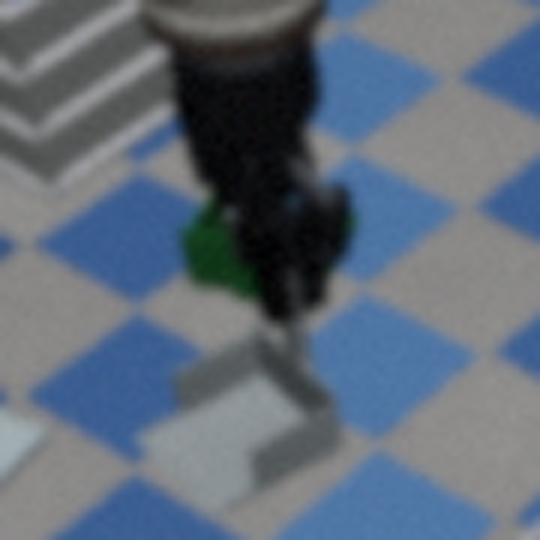

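View pics/z8.png

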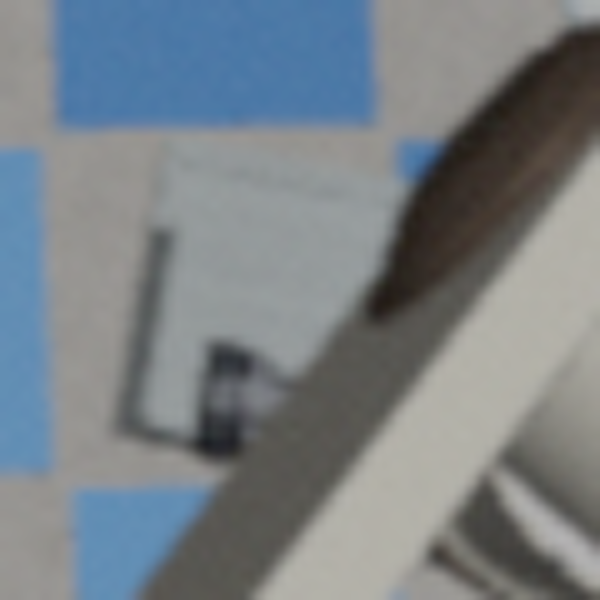

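The scoop hasn't moved and the fingers straddle the grip, with the pad seen at z8 (225,400). Next I close the fingers.

Call:
arm_command([
  [[0,0,0,0,0.03],[0,0,0,0,0.02],[0,0,0,0,0.01],[0,0,0,0,0.005],[0,0,0,0,0.0],[0,0,0,0,0.0],[0,0,0,0,0.0],[0,0,0,0,0.0]],
], squeeze=90)

```text
time_s: 3.1
ee_pos: [0.4514, -0.3095, 0.0933]
tcp_rot: [0.995, -0.098, -0.0, -0.0]
force: [-1.2, 0.6, -0.4]
width: 0.0128
```

```bash
python3 - <<'E'
from st import *
show()
E
```

```text
t 3.1 p [ 0.4514 -0.3095  0.0933] head -11.24 z [-1.e-04  2.e-04 -1.e+00] F [-1.2   0.57 -0.44] M [ 0.186  0.185 -0.   ] w 0.0128 j [-0.74  0.18  1.69  0.    1.27  1.03]
```

Call:
arm_command([
  [[0,0,-0.002,0,0],[0,0,-0.006,0,0],[0,0,-0.015,0,0],[0,0,-0.03,0,0],[0,0,-0.05,0,0],[0,0,-0.07,0,0],[0,0,-0.09,0,0],[0,0,-0.105,0,0],[0,0,-0.11,0,0],[0,0,-0.11,0,0]],
])

```text
time_s: 4.1
ee_pos: [0.4516, -0.3096, 0.2038]
tcp_rot: [0.995, -0.098, 0.0, 0.0]
force: [0.4, -0.1, -3.1]
width: 0.0128
```

```bash
python3 - <<'E'
from st import *
show()
g=grab('scene','s3.png');f=grab('top','t3.png')
b=cv2.imread('pics/s3.png');cv2.imwrite('pics/z9.png',cv2.resize(b[60:150,130:220],None,fx=6,fy=6,interpolation=2))
b=cv2.imread('pics/t3.png');cv2.imwrite('pics/z10.png',cv2.resize(b[180:260,320:400],None,fx=7,fy=7,interpolation=2))
E
```

```text
t 4.1 p [ 0.4516 -0.3096  0.2038] head -11.24 z [ 6.e-04 -5.e-04 -1.e+00] F [ 0.39 -0.09 -3.12] M [0.019 0.092 0.003] w 0.0128 j [-0.74  0.1   1.55  0.    1.49  1.03]
```

View pics/z9.png

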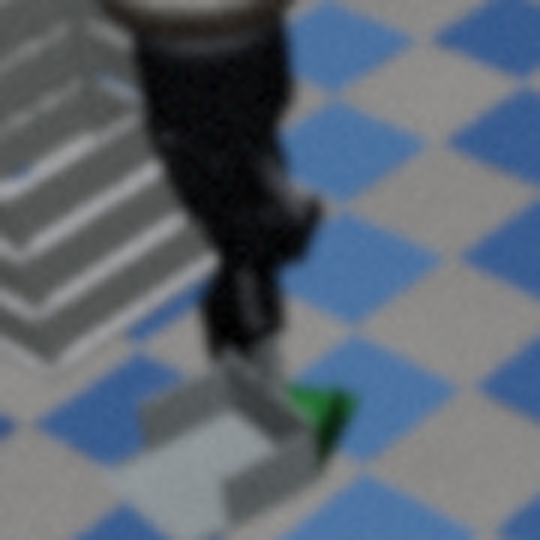

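View pics/z10.png

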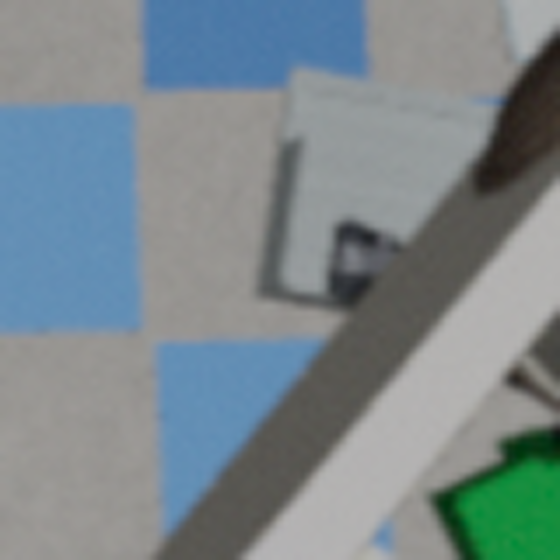

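```bash
cat > chk.py <<'E'
from st import *
import sys
def fr(fn,f,box,s,o,zoff=-.0933,dx=0.001,pitch=0):
    # overlay scoop model wireframe at current tcp
    st,R=show();h=np.arctan2(R[1,0],R[0,0]);c,sn=np.cos(h),np.sin(h)
    b=cv2.imread('pics/'+fn);x0,y0,w,hh=box
    im=cv2.resize(b[y0:y0+hh,x0:x0+w],None,fx=s,fy=s,interpolation=2)
    for P in((90,42,0),(90,-42,0),(0,42,45),(0,-42,45),(0,42,0),(0,-42,0),(60,42,36),(60,-42,36)):
        X,Y,Z=np.array(P)/1e3; Z-=.112; X,Z=X*np.cos(pitch)+Z*np.sin(pitch),-X*np.sin(pitch)+Z*np.cos(pitch);Z+=.112
        X+=dx; w=[st['ee_pos'][0]+c*X-sn*Y,st['ee_pos'][1]+sn*X+c*Y,st['ee_pos'][2]+zoff+Z]
        u=(proj(f,w)-[x0,y0]+.5)*s-.5
        cv2.circle(im,tuple(int(round(q)) for q in u),3,(0,0,255),1)
    cv2.imwrite('pics/'+o,im)
E
python3 - <<'E'
from chk import *
g=grab('scene','s4.png');f=grab('top','t4.png')
fr('s4.png',g,(130,70,90,95),6,'z11.png');fr('t4.png',f,(340,175,60,60),9,'z12.png')
E
```

```text
t 4.3 p [ 0.4512 -0.3093  0.2023] head -11.24 z [-0.0012  0.0011 -1.    ] F [-0.16 -0.26 -2.65] M [-0.014  0.082 -0.03 ] w 0.013 j [-0.74  0.1   1.55  0.    1.49  1.03]
t 4.3 p [ 0.4512 -0.3093  0.2023] head -11.24 z [-0.0012  0.0011 -1.    ] F [-0.16 -0.26 -2.65] M [-0.014  0.082 -0.03 ] w 0.013 j [-0.74  0.1   1.55  0.    1.49  1.03]
```

View pics/z11.png

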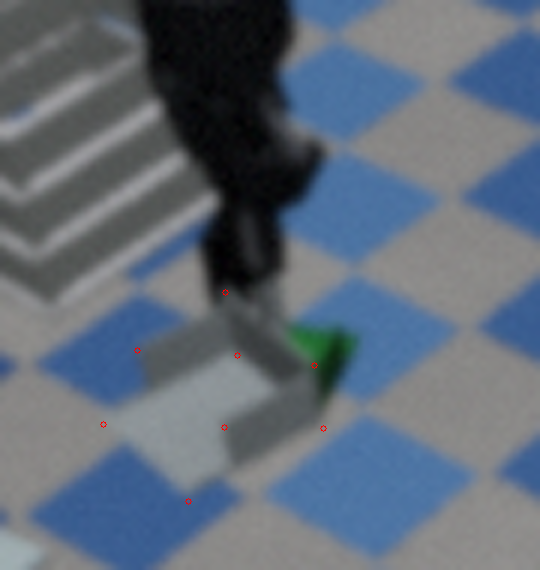

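View pics/z12.png

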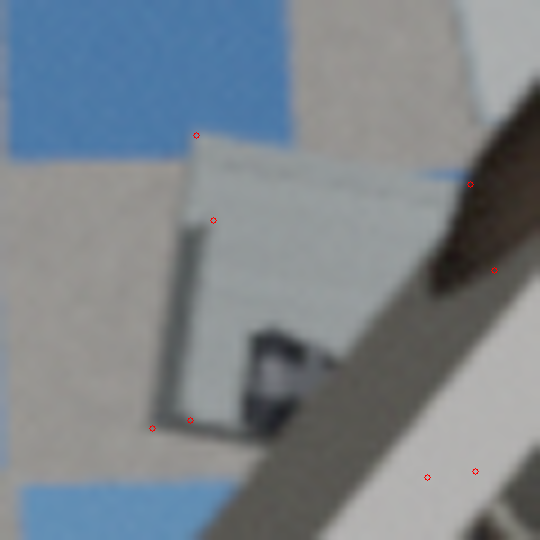

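```bash
python3 - <<'E'
from st import *
goal(.4324,-.044,.2038,4.26)
E
```

```text
t 4.3 p [ 0.4512 -0.3093  0.2023] head -11.24 z [-0.0012  0.0011 -1.    ] F [-0.16 -0.26 -2.65] M [-0.014  0.082 -0.03 ] w 0.013 j [-0.74  0.1   1.55  0.    1.49  1.03]
shift [-0.0701 -0.2565 -0.0012] turn -15.5
```

Call:
arm_command([
  [[-0.003,-0.01,0,-0.5,0],[-0.01,-0.036,0,-2,0],[-0.018,-0.066,0,-4,0],[-0.026,-0.096,0,-6,0],[-0.034,-0.126,0,-8,0],[-0.042,-0.156,0,-10,0],[-0.051,-0.186,0,-12,0],[-0.059,-0.216,0,-13.5,0],[-0.067,-0.244,0,-15,0],[-0.0701,-0.2565,0,-15.5,0]],
])

```text
time_s: 5.3
ee_pos: [0.4319, -0.0418, 0.2032]
tcp_rot: [0.999, 0.039, -0.0, -0.0]
force: [0.3, -0.6, -2.0]
width: 0.0131
```

```bash
python3 - <<'E'
from chk import *
g=grab('scene','s5.png');f=grab('top','t5.png')
fr('s5.png',g,(160,100,125,150),5,'z13.png');fr('t5.png',f,(205,140,110,115),5,'z14.png')
goal(.4324,-.044,.098,4.26)
E
```

```text
t 5.4 p [ 0.4323 -0.0427  0.2033] head 4.41 z [ 1.e-04  3.e-04 -1.e+00] F [ 0.17 -0.02 -3.19] M [0.001 0.044 0.003] w 0.0128 j [-0.28 -0.14  1.78  0.    1.5   1.22]
t 5.4 p [ 0.4323 -0.0427  0.2033] head 4.41 z [ 1.e-04  3.e-04 -1.e+00] F [ 0.17 -0.02 -3.19] M [0.001 0.044 0.003] w 0.0128 j [-0.28 -0.14  1.78  0.    1.5   1.22]
t 5.4 p [ 0.4323 -0.0427  0.2033] head 4.41 z [ 1.e-04  3.e-04 -1.e+00] F [ 0.17 -0.02 -3.19] M [0.001 0.044 0.003] w 0.0128 j [-0.28 -0.14  1.78  0.    1.5   1.22]
shift [-1.000e-04  1.300e-03  1.053e-01] turn 0.15
```

View pics/z13.png

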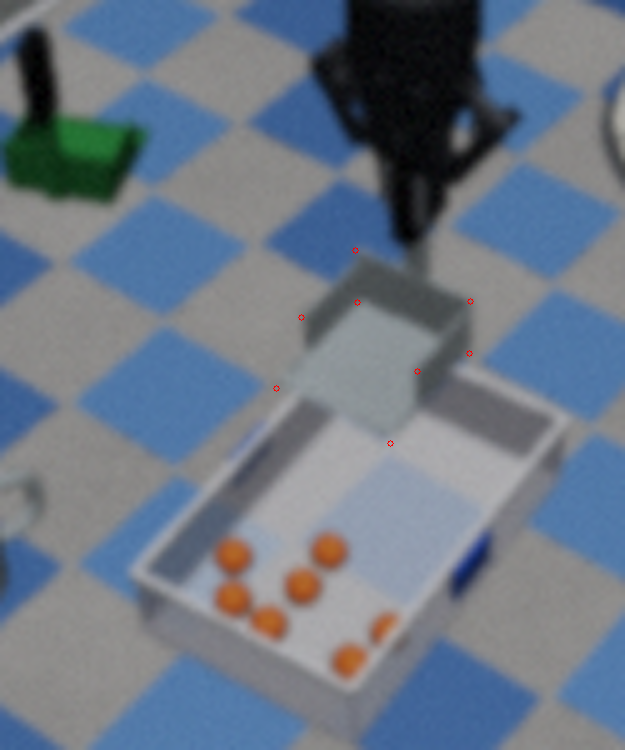

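View pics/z14.png

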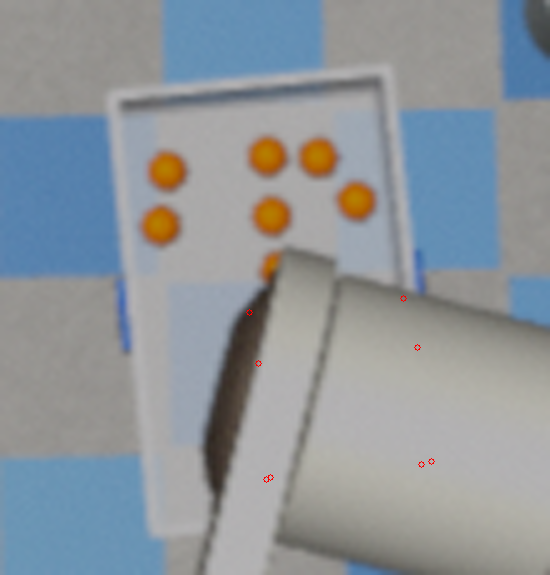

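Call:
arm_command([
  [[0,0,0.005,0,0],[0,0.001,0.015,0,0],[0,0.001,0.03,0,0],[0,0.001,0.045,0,0],[0,0.001,0.06,0,0],[0,0.001,0.075,0,0],[0,0.001,0.088,0,0],[0,0.001,0.097,0,0],[0,0.001,0.1,0,0],[0,0.001,0.101,0,0]],
])

```text
time_s: 6.4
ee_pos: [0.4327, -0.0454, 0.1021]
tcp_rot: [0.999, 0.037, -0.0, -0.0]
force: [0.1, -0.0, -2.2]
width: 0.0128
```

```bash
python3 - <<'E'
from chk import *
g=grab('scene','s6.png')
fr('s6.png',g,(160,100,125,150),5,'z15.png')
E
```

```text
t 6.45 p [ 0.4329 -0.0454  0.1024] head 4.25 z [ 2.e-04  0.e+00 -1.e+00] F [-0.47  0.66 -3.45] M [0.009 0.026 0.025] w 0.0129 j [-0.28 -0.06  1.93  0.    1.28  1.21]
```

View pics/z15.png

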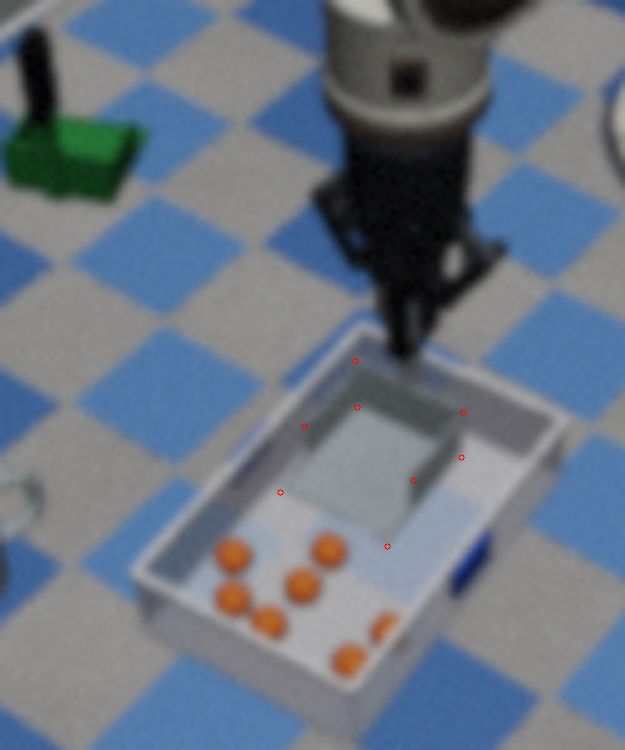

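```bash
python3 - <<'E'
from h import *
g=grab('scene');x,y,a=np.load('tub.npy');c,s=np.cos(a),np.sin(a)
T=lambda X,Y,Z:[x+c*X-s*Y,y+s*X+c*Y,Z]
for X,Y in((-.12,-.075),(-.01,-.075),(.12,-.075),(-.01,-.068),(-.01,.016),(.12,.075),(-.12,.075)):
    u=(proj(g,T(X,Y,.004))-[160,100]+.5)*5-.5;print(X,Y,u)
for px in((292,480),(382,540)):
    w=atz(g,160+(px[0]+.5)/5-.5,100+(px[1]+.5)/5-.5,.01);d=w[:2]-[x,y];print(w,c*d[0]+s*d[1],-s*d[0]+c*d[1])
E
```

```text
-0.12 -0.075 [366.50921139 390.25327798]
-0.01 -0.075 [273.71257988 492.94937942]
0.12 -0.075 [151.67928135 628.00109198]
-0.01 -0.068 [282.41919451 497.37268804]
-0.01 0.016 [389.47837006 551.7630331 ]
0.12 0.075 [352.60133012 738.7477913 ]
-0.12 0.075 [554.7293486  479.97790811]
[ 0.51469983 -0.08009751  0.01      ] -0.02163479036660062 -0.06817029792629467
[ 0.51904169 -0.00204433  0.01      ] -0.01150380720240357 0.009344298441002066
```

```bash
python3 - <<'E'
from chk import *
b=cv2.imread('pics/s6.png')
cv2.imwrite('pics/z16.png',cv2.resize(b[155:220,205:265],None,fx=9,fy=9,interpolation=2))
g=grab('scene','s7.png')
fr('s7.png',g,(205,155,60,65),9,'z17.png')
E
```

```text
t 6.55 p [ 0.433  -0.0453  0.1028] head 4.26 z [ 7.e-04 -1.e-04 -1.e+00] F [ 0.22 -0.53 -2.7 ] M [0.008 0.015 0.036] w 0.0134 j [-0.28 -0.06  1.93  0.    1.28  1.21]
```

View pics/z17.png

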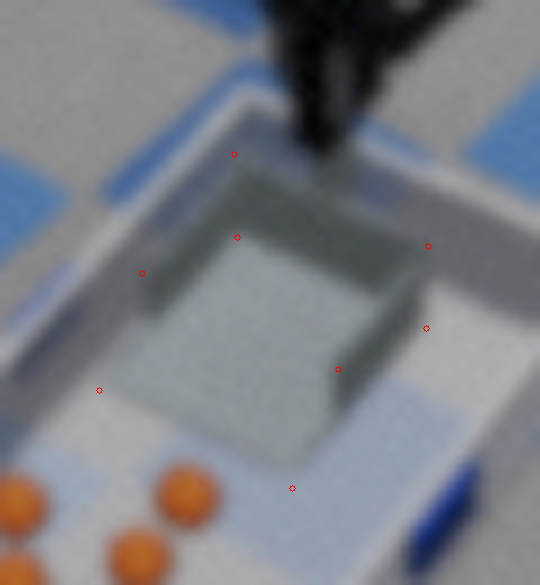

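Call:
arm_command([
  [[0,0,0.001,0,0],[0,0,0.002,0,0],[0,0,0.003,0,0],[0,0,0.0035,0,0],[0,0,0.0035,0,0]],
])

```text
time_s: 7.05
ee_pos: [0.4327, -0.0452, 0.0987]
tcp_rot: [0.999, 0.037, -0.0, -0.0]
force: [-1.2, -0.1, -2.9]
width: 0.0131
```

```bash
python3 - <<'E'
from st import *
show()
E
```

```text
t 7.05 p [ 0.4327 -0.0452  0.0987] head 4.26 z [-1.e-04  1.e-04 -1.e+00] F [-1.17 -0.06 -2.91] M [-0.037  0.111  0.013] w 0.0131 j [-0.28 -0.06  1.93  0.    1.27  1.21]
```

Call:
arm_command([
  [[0,0,0.0005,0,0],[0,0,0.0005,0,0],[0,0,0.001,0,0],[0,0,0.001,0,0],[0,0,0.001,0,0]],
])

```text
time_s: 7.55
ee_pos: [0.4327, -0.0453, 0.0978]
tcp_rot: [0.999, 0.037, -0.0, -0.0]
force: [-0.1, 0.9, -2.8]
width: 0.0129
```

```bash
python3 - <<'E'
from st import *
show()
E
```

```text
t 7.55 p [ 0.4327 -0.0453  0.0978] head 4.26 z [-1.e-04  1.e-04 -1.e+00] F [-0.12  0.9  -2.83] M [-0.018  0.094 -0.039] w 0.0129 j [-0.28 -0.06  1.93  0.    1.27  1.21]
```

Call:
arm_command([
  [[0,0,0.0005,0,0],[0,0,0.0005,0,0],[0,0,0.0005,0,0]],
])

```text
time_s: 7.85
ee_pos: [0.4328, -0.0452, 0.0973]
tcp_rot: [0.999, 0.037, -0.0, -0.0]
force: [-0.4, -0.3, -2.7]
width: 0.0129
```

```bash
python3 - <<'E'
from st import *
show()
E
```

```text
t 7.85 p [ 0.4328 -0.0452  0.0973] head 4.26 z [-0.e+00  1.e-04 -1.e+00] F [-0.38 -0.33 -2.71] M [0.    0.067 0.043] w 0.0129 j [-0.28 -0.06  1.93  0.    1.26  1.21]
```

Call:
arm_command([
  [[0,0,0.0005,0,0],[0,0,0.0005,0,0],[0,0,0.0008,0,0],[0,0,0.0008,0,0]],
])

```text
time_s: 8.25
ee_pos: [0.4328, -0.0451, 0.0971]
tcp_rot: [0.999, 0.037, 0.0, -0.0]
force: [-6.7, 3.2, 10.3]
width: 0.0132
```

```bash
python3 - <<'E'
from st import *
show()
E
```

```text
t 8.25 p [ 0.4328 -0.0451  0.0971] head 4.26 z [ 2.e-04  2.e-04 -1.e+00] F [-6.65  3.16 10.27] M [0.356 0.985 0.011] w 0.0132 j [-0.28 -0.06  1.93  0.    1.26  1.21]
```

Call:
arm_command([
  [[0,0,-0.0005,0,0],[0.003,0,-0.0005,0,0],[0.007,0,-0.0005,0,0],[0.011,0,-0.0005,0,0],[0.015,0,-0.0005,0,0],[0.019,0,-0.0005,0,0],[0.023,0,-0.0005,0,0],[0.027,0,-0.0005,0,0],[0.031,0,-0.0005,0,0],[0.035,0,-0.0005,0,0]],
])

```text
time_s: 9.25
ee_pos: [0.4677, -0.0427, 0.0972]
tcp_rot: [0.999, 0.037, -0.0, 0.0]
force: [-6.7, -0.1, 7.0]
width: 0.0132
```

```bash
python3 - <<'E'
from chk import *
g=grab('scene','s8.png')
fr('s8.png',g,(160,130,125,120),6,'z18.png')
E
```

```text
t 9.3 p [ 0.4683 -0.0427  0.0972] head 4.25 z [ 1.e-04 -0.e+00 -1.e+00] F [-3.27  1.93  3.48] M [ 0.126  0.496 -0.038] w 0.0131 j [-0.25  0.02  1.86  0.    1.26  1.24]
```

View pics/z18.png

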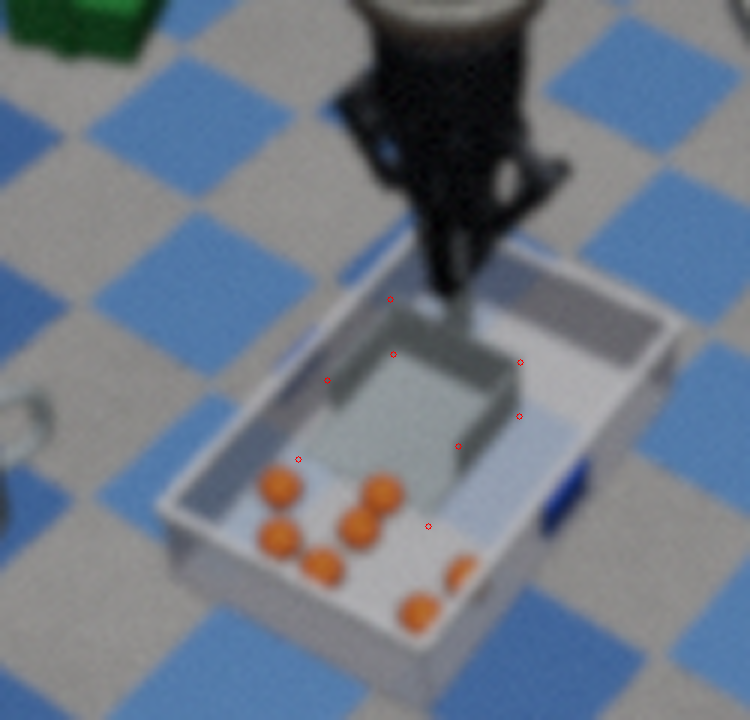

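The lip is now just behind the nearest ball at z18 (382,495), with light contact on the tub floor. I'll keep pushing slowly.

Call:
arm_command([
  [[0.003,0,-0.0002,0,0],[0.007,0,-0.0002,0,0],[0.011,0,-0.0002,0,0],[0.015,0,-0.0002,0,0],[0.019,0,-0.0002,0,0],[0.023,0,-0.0002,0,0],[0.027,0,-0.0002,0,0],[0.031,0,-0.0002,0,0],[0.035,0,-0.0002,0,0],[0.038,0,-0.0002,0,0]],
])

```text
time_s: 10.3
ee_pos: [0.5059, -0.0398, 0.0972]
tcp_rot: [0.999, 0.037, -0.0, -0.0]
force: [-6.1, 0.9, 6.6]
width: 0.013
```

```bash
python3 - <<'E'
from chk import *
g=grab('scene','s9.png')
fr('s9.png',g,(160,130,125,120),6,'z19.png')
E
```

```text
t 10.35 p [ 0.5062 -0.0398  0.0972] head 4.26 z [ 3.e-04  1.e-04 -1.e+00] F [-1.57  1.24  3.36] M [ 0.082  0.445 -0.037] w 0.0127 j [-0.23  0.1   1.78  0.    1.27  1.27]
```

View pics/z19.png

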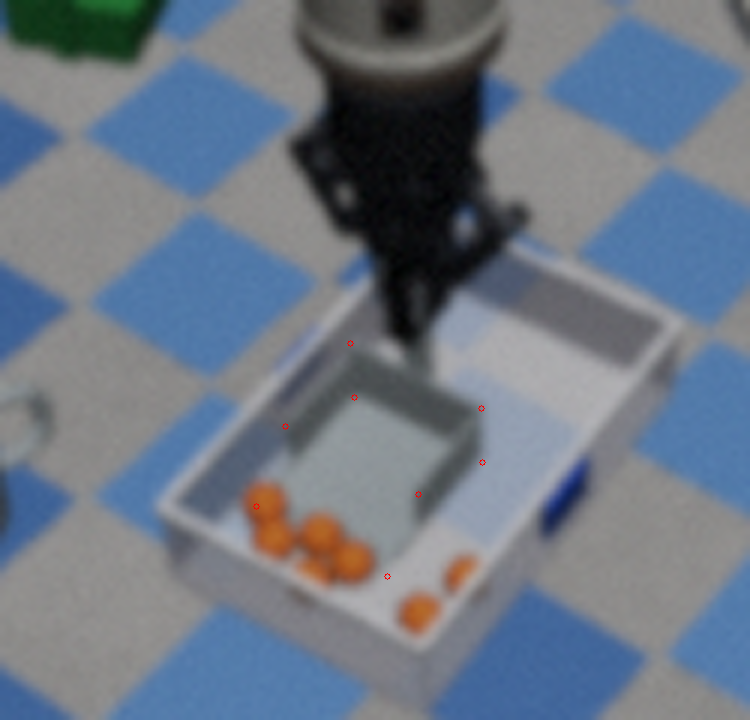

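Five balls are now being gathered ahead of the lip, around z19 (310,545). I'll continue.

Call:
arm_command([
  [[0.003,0,0,0,0],[0.006,0,0,0,0],[0.01,0,0,0,0],[0.014,0,0,0,0],[0.018,0,0,0,0],[0.022,0,0,0,0],[0.026,0,0,0,0],[0.03,0,0,0,0],[0.034,0,0,0,0],[0.038,0,0,0,0]],
])

```text
time_s: 11.35
ee_pos: [0.5436, -0.037, 0.0972]
tcp_rot: [0.999, 0.037, -0.0, -0.0]
force: [-7.1, 1.0, 7.0]
width: 0.0132
```

```bash
python3 - <<'E'
from chk import *
g=grab('scene','s10.png');f=grab('top','t10.png')
fr('s10.png',g,(160,130,125,120),6,'z20.png')
fr('t10.png',f,(215,140,90,115),5,'z21.png')
E
```

```text
t 11.45 p [ 0.544  -0.037   0.0972] head 4.26 z [ 5.e-04  2.e-04 -1.e+00] F [0.21 0.34 1.84] M [-0.11  -0.097 -0.002] w 0.0131 j [-0.21  0.17  1.69  0.    1.28  1.29]
t 11.45 p [ 0.544  -0.037   0.0972] head 4.26 z [ 5.e-04  2.e-04 -1.e+00] F [0.21 0.34 1.84] M [-0.11  -0.097 -0.002] w 0.0131 j [-0.21  0.17  1.69  0.    1.28  1.29]
```

View pics/z20.png

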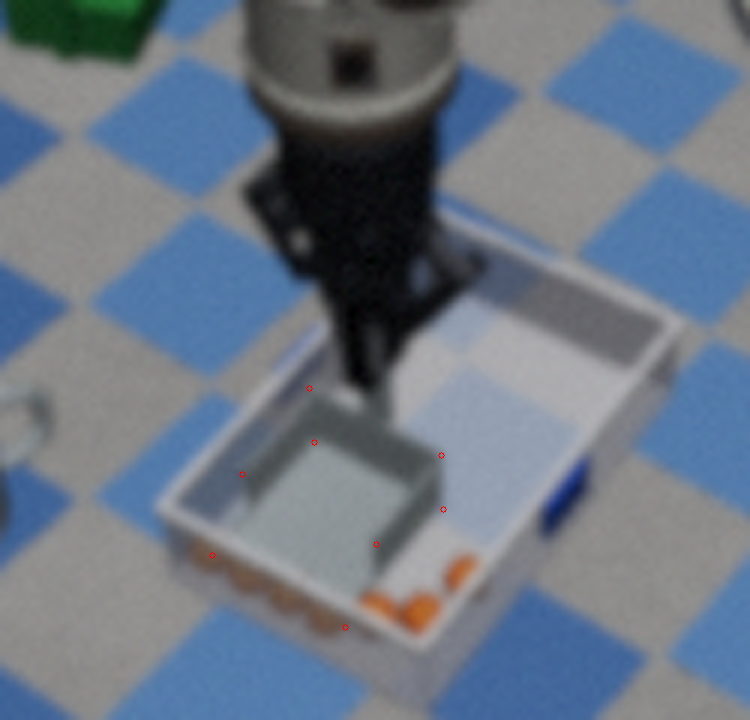

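View pics/z21.png

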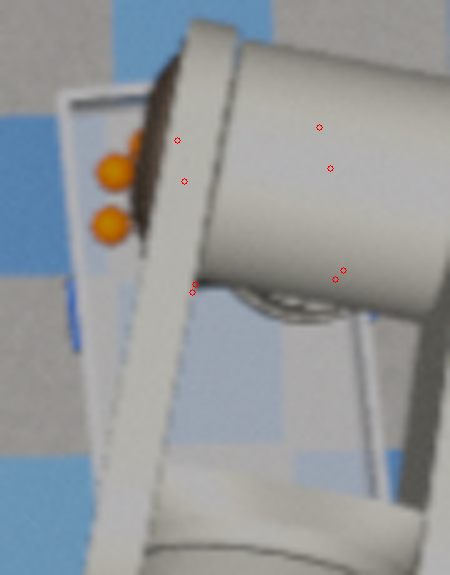

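Four balls now sit in a row between the lip and the end wall, seen through the wall at z20 (210–325, 560–620). A fifth has moved to the left at (380,605). I'll push slowly under them.

Call:
arm_command([
  [[0.001,0,0,0,0],[0.003,0,0,0,0],[0.005,0,0,0,0],[0.007,0,0,0,0],[0.009,0,0,0,0],[0.01,0,0,0,0],[0.011,0,0,0,0],[0.012,0,0,0,0],[0.012,0,0,0,0]],
])

```text
time_s: 12.35
ee_pos: [0.5551, -0.0361, 0.0973]
tcp_rot: [0.999, 0.037, -0.0, -0.0]
force: [-6.2, 0.8, 5.7]
width: 0.0128
```

```bash
python3 - <<'E'
from chk import *
g=grab('scene','s11.png')
fr('s11.png',g,(160,150,100,100),7,'z22.png')
E
```

```text
t 12.4 p [ 0.5551 -0.0361  0.0973] head 4.26 z [-6.e-04  1.e-04 -1.e+00] F [-5.97  1.01  7.19] M [-0.149  1.007 -0.139] w 0.0132 j [-0.2   0.19  1.66  0.    1.28  1.29]
```

View pics/z22.png

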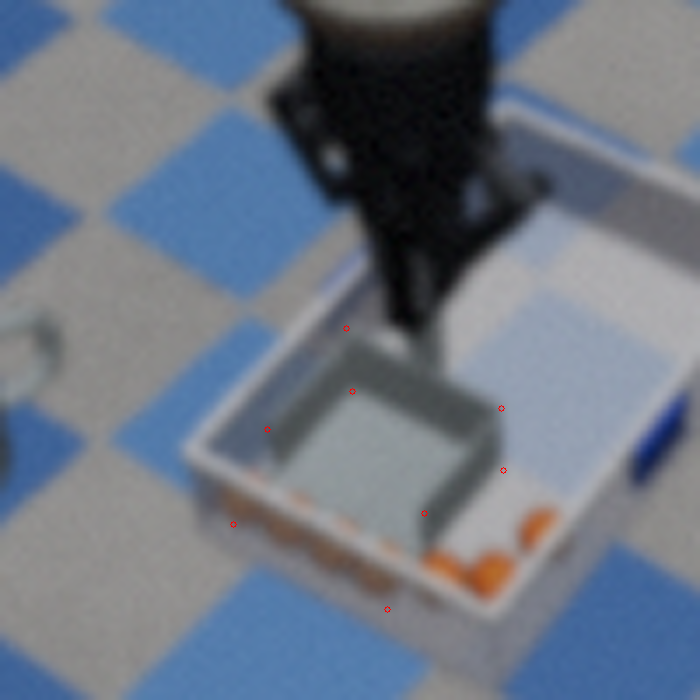

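Call:
arm_command([
  [[0.001,0,0,0,0],[0.002,0,0,0,0],[0.003,0,0,0,0],[0.004,0,0,0,0],[0.004,0,0,0,0],[0.004,0,0,0,0]],
])

```text
time_s: 13.0
ee_pos: [0.5592, -0.0358, 0.0972]
tcp_rot: [0.999, 0.037, -0.0, -0.0]
force: [-5.5, 1.1, 5.3]
width: 0.0133
```

```bash
python3 - <<'E'
from chk import *
g=grab('scene','s12.png')
fr('s12.png',g,(160,150,100,100),7,'z23.png')
E
```

```text
t 13.05 p [ 0.5592 -0.0358  0.0972] head 4.26 z [-3.e-04  1.e-04 -1.e+00] F [-5.72  0.61  4.3 ] M [-0.175  0.795 -0.127] w 0.0133 j [-0.2   0.2   1.65  0.    1.28  1.29]
```

View pics/z23.png

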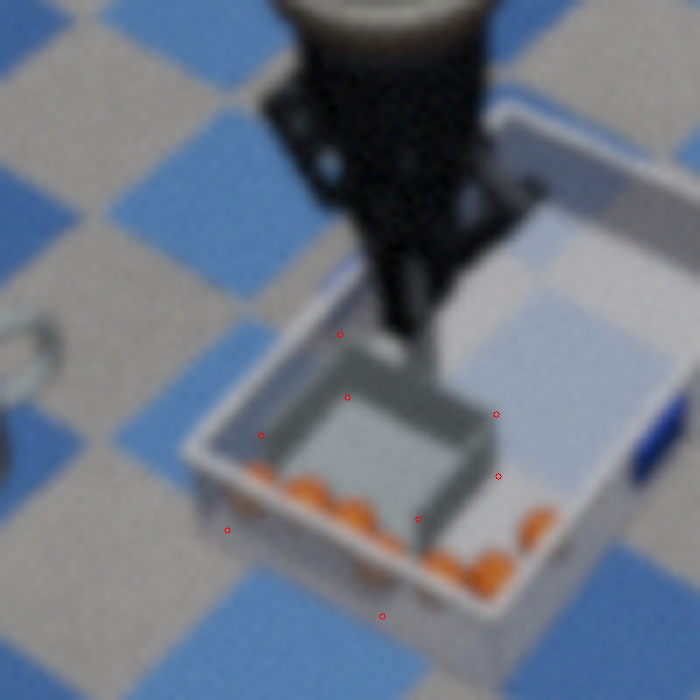

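Call:
arm_command([
  [[0.0005,0,0,0,0],[0.001,0,0,0,0],[0.0015,0,0,0,0],[0.002,0,0,0,0],[0.002,0,0,0,0],[0.002,0,0,0,0]],
])

```text
time_s: 13.65
ee_pos: [0.5611, -0.0355, 0.0973]
tcp_rot: [0.999, 0.037, -0.0, -0.0]
force: [-5.8, 1.3, 6.2]
width: 0.0131
```

```bash
python3 - <<'E'
from chk import *
g=grab('scene','s13.png')
fr('s13.png',g,(160,150,100,100),7,'z24.png')
E
```

```text
t 13.7 p [ 0.5611 -0.0355  0.0973] head 4.27 z [-5.e-04  3.e-04 -1.e+00] F [-6.09  1.52  5.99] M [ 0.14   0.968 -0.04 ] w 0.0131 j [-0.2   0.21  1.65  0.    1.29  1.3 ]
```

View pics/z24.png

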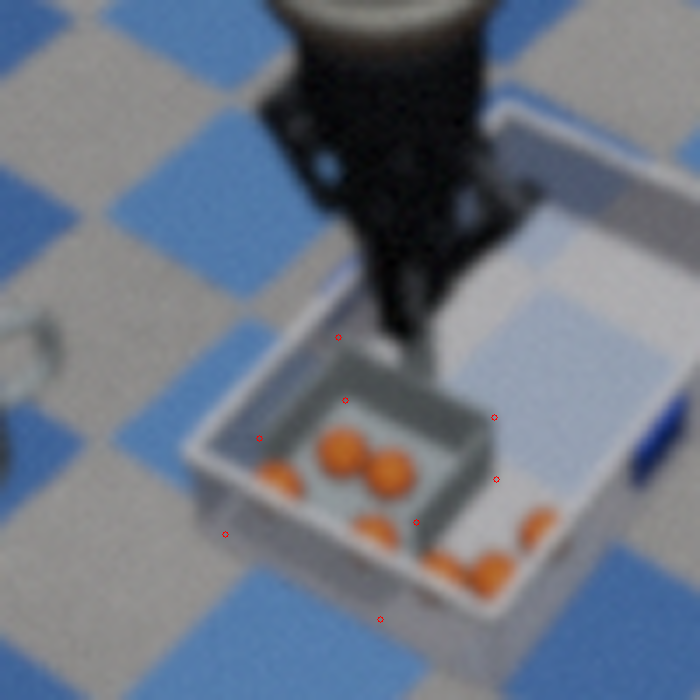

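Call:
arm_command([
  [[0.0005,0,0,0,0],[0.001,0,0,0,0],[0.001,0,0,0,0],[0.001,0,0,0,0],[0.001,0,0,0,0]],
])

```text
time_s: 14.2
ee_pos: [0.5622, -0.0355, 0.0972]
tcp_rot: [0.999, 0.037, -0.0, -0.0]
force: [-4.3, 1.5, 5.1]
width: 0.0129
```

```bash
python3 - <<'E'
from chk import *
g=grab('scene','s14.png')
fr('s14.png',g,(160,150,100,100),7,'z25.png')
E
```

```text
t 14.25 p [ 0.5622 -0.0355  0.0973] head 4.26 z [-3.e-04  4.e-04 -1.e+00] F [-5.55  1.71  5.43] M [ 0.124  0.86  -0.079] w 0.013 j [-0.2   0.21  1.65  0.    1.29  1.3 ]
```

View pics/z25.png

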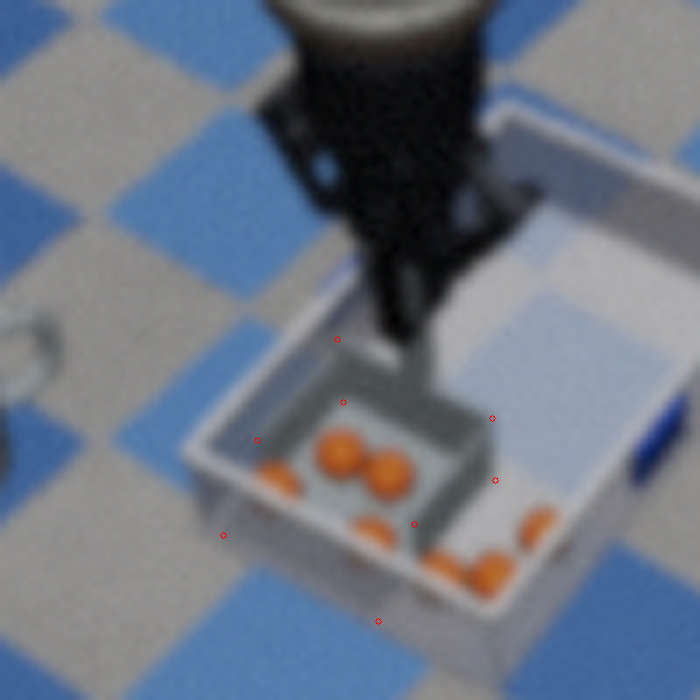

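```bash
python3 - <<'E'
from st import *
g=grab('scene');s,R=show();p=s['ee_pos'];h=np.radians(4.26);c,sn=np.cos(h),np.sin(h)
for px in((343,454),(388,474),(278,485),(373,540),(441,572),(492,575)):
  for z in(.0185,.021):
    w=atz(g,160+(px[0]+.5)/7-.5,150+(px[1]+.5)/7-.5,z)[:2]-p[:2];print(px,z,np.round([c*w[0]+sn*w[1]-.001,-sn*w[0]+c*w[1]],4))
E
```

```text
t 14.3 p [ 0.5622 -0.0354  0.0972] head 4.26 z [-3.e-04  3.e-04 -1.e+00] F [-5.4   1.52  5.28] M [ 0.193  0.905 -0.043] w 0.0126 j [-0.2   0.21  1.65  0.    1.29  1.3 ]
(343, 454) 0.0185 [ 0.0333 -0.0168]
(343, 454) 0.021 [ 0.0347 -0.0155]
(388, 474) 0.0185 [0.0315 0.0066]
(388, 474) 0.021 [0.033  0.0078]
(278, 485) 0.0185 [ 0.0628 -0.0307]
(278, 485) 0.021 [ 0.0642 -0.0294]
(373, 540) 0.0185 [0.0644 0.022 ]
(373, 540) 0.021 [0.0658 0.0232]
(441, 572) 0.0185 [0.0624 0.0566]
(441, 572) 0.021 [0.0638 0.0576]
(492, 575) 0.0185 [0.0518 0.0759]
(492, 575) 0.021 [0.0533 0.077 ]
```

Four balls are in the pan: two well back at z25 (343,454) and (388,474), and two just behind the crest at (278,485) and (373,540). I'll ease off the wall slightly and lift gently.

Call:
arm_command([
  [[-0.0005,0,0,0,0],[-0.001,0,-0.0002,0,0],[-0.0015,0,-0.0005,0,0],[-0.002,0,-0.001,0,0],[-0.002,0,-0.002,0,0],[-0.002,0,-0.004,0,0],[-0.002,0,-0.007,0,0],[-0.002,0,-0.01,0,0],[-0.002,0,-0.012,0,0],[-0.002,0,-0.013,0,0]],
])

```text
time_s: 15.3
ee_pos: [0.5605, -0.0358, 0.1105]
tcp_rot: [0.999, 0.037, 0.0, 0.0]
force: [-0.0, 0.2, -3.0]
width: 0.0131
```

```bash
python3 - <<'E'
from chk import *
g=grab('scene','s15.png')
fr('s15.png',g,(160,150,100,100),7,'z26.png')
E
```

```text
t 15.35 p [ 0.5605 -0.0358  0.1106] head 4.26 z [ 3.e-04  1.e-04 -1.e+00] F [ 0.21  0.62 -3.79] M [-0.034  0.104 -0.003] w 0.0132 j [-0.2   0.19  1.64  0.    1.31  1.3 ]
```

View pics/z26.png

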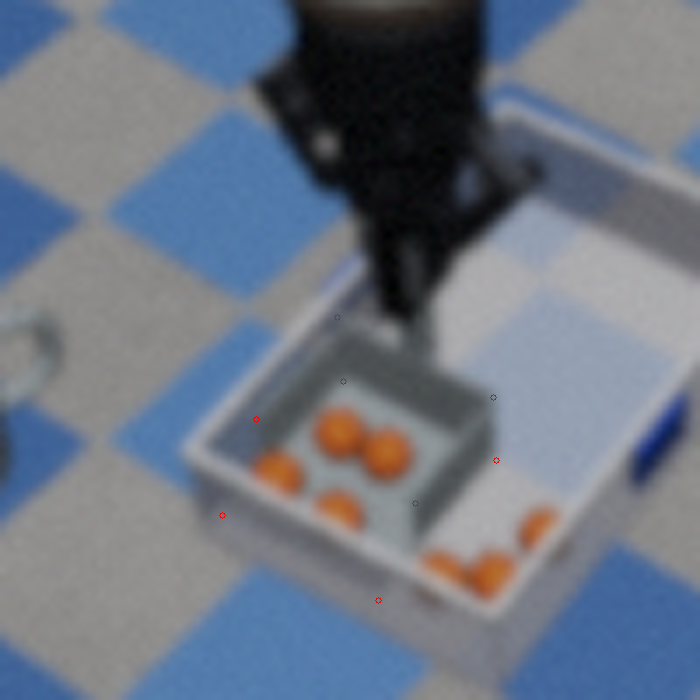

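All four balls lift with the scoop and the other three stay in the tub. I'll keep lifting, slowly, and a little back from the wall.

Call:
arm_command([
  [[-0.001,0,-0.001,0,0],[-0.002,0,-0.004,0,0],[-0.003,0,-0.009,0,0],[-0.004,0,-0.015,0,0],[-0.004,0,-0.022,0,0],[-0.004,0,-0.03,0,0],[-0.004,0,-0.038,0,0],[-0.004,0,-0.044,0,0],[-0.004,0,-0.048,0,0],[-0.004,0,-0.05,0,0]],
])

```text
time_s: 16.35
ee_pos: [0.5565, -0.0361, 0.1606]
tcp_rot: [0.999, 0.037, 0.0, -0.0]
force: [0.5, -0.1, -2.7]
width: 0.0127
```

Call:
arm_command([
  [[0,0,-0.002,0,0],[0,0,-0.006,0,0],[0,0,-0.014,0,0],[0,0,-0.026,0,0],[0,0,-0.04,0,0],[0,0,-0.055,0,0],[0,0,-0.07,0,0],[0,0,-0.083,0,0],[0,0,-0.092,0,0],[0,0,-0.096,0,0]],
])

```text
time_s: 17.35
ee_pos: [0.5566, -0.0361, 0.2573]
tcp_rot: [0.999, 0.037, 0.001, 0.0]
force: [-0.0, -0.7, -3.4]
width: 0.0133
```

```bash
python3 - <<'E'
from chk import *
g=grab('scene','s16.png')
fr('s16.png',g,(150,90,120,150),5,'z27.png')
E
```

```text
t 17.4 p [ 0.5566 -0.0361  0.2573] head 4.26 z [ 1.e-03 -1.e-04 -1.e+00] F [-0.04  0.76 -2.99] M [-0.037  0.134  0.015] w 0.0125 j [-0.2   0.11  1.43  0.    1.6   1.29]
```

View pics/z27.png

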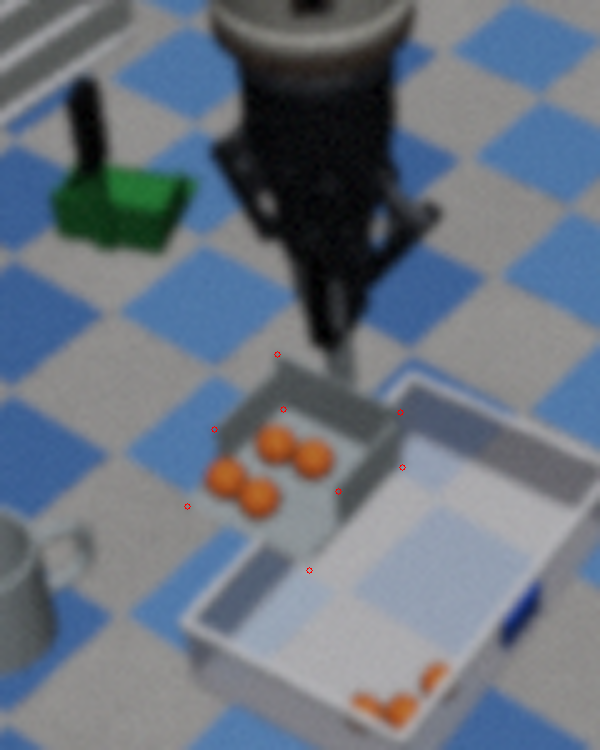

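Call:
arm_command([
  [[-0.0005,-0.0019,0,0,0],[-0.0016,-0.0058,0,0,0],[-0.0031,-0.0116,0,0,0],[-0.0052,-0.0193,0,0,0],[-0.0078,-0.029,0,0,0],[-0.0106,-0.0395,0,0,0],[-0.013,-0.0485,0,0,0],[-0.0149,-0.0555,0,0,0],[-0.016,-0.0595,0,0,0],[-0.0164,-0.061,0,0,0]],
])

```text
time_s: 18.4
ee_pos: [0.5354, 0.024, 0.2563]
tcp_rot: [0.999, 0.037, 0.0, -0.0]
force: [-0.1, 0.3, -3.2]
width: 0.0129
```

```bash
python3 - <<'E'
from chk import *
g=grab('scene','s17.png')
fr('s17.png',g,(170,90,120,150),5,'z28.png')
goal(.4291,.3268,.2633,4.26)
E
```

```text
t 18.45 p [0.5354 0.0239 0.2563] head 4.28 z [ 1.e-04  1.e-04 -1.e+00] F [ 0.03  0.76 -3.43] M [-0.013  0.142 -0.072] w 0.013 j [-0.1   0.06  1.49  0.    1.59  1.4 ]
t 18.45 p [0.5354 0.0239 0.2563] head 4.28 z [ 1.e-04  1.e-04 -1.e+00] F [ 0.03  0.76 -3.43] M [-0.013  0.142 -0.072] w 0.013 j [-0.1   0.06  1.49  0.    1.59  1.4 ]
shift [-0.0835 -0.31   -0.007 ] turn 0.02
```

View pics/z28.png

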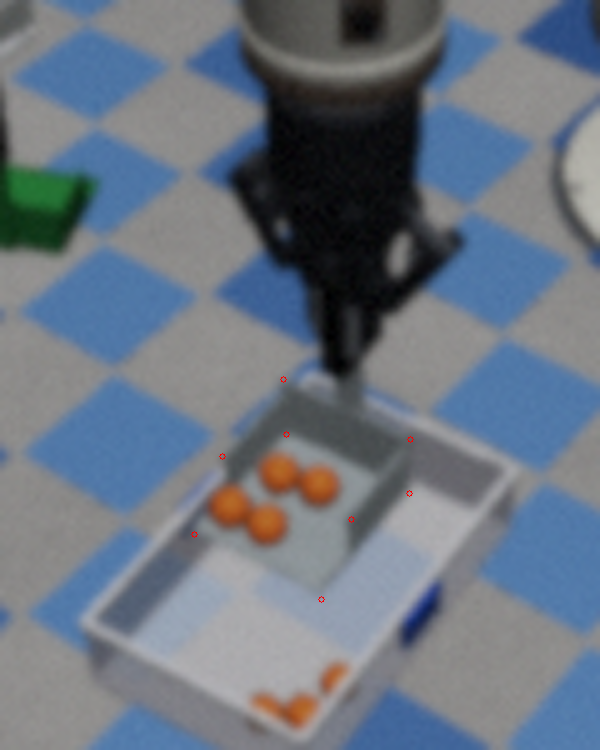

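Call:
arm_command([
  [[-0.0006,-0.0021,0,0,0],[-0.0019,-0.0072,0,0,0],[-0.0042,-0.0155,0,0,0],[-0.0075,-0.0279,0,0,0],[-0.0117,-0.0434,0,0,0],[-0.0161,-0.0599,0,0,0],[-0.0203,-0.0754,0,0,0],[-0.0239,-0.0887,0,0,0],[-0.0264,-0.0982,0,0,0],[-0.0278,-0.1033,0,0,0]],
])

```text
time_s: 19.45
ee_pos: [0.4998, 0.1255, 0.2563]
tcp_rot: [0.999, 0.038, 0.0, -0.0]
force: [0.2, -0.1, -3.5]
width: 0.0128
```

Call:
arm_command([
  [[-0.0006,-0.0021,0,0,0],[-0.0019,-0.0072,0,0,0],[-0.0042,-0.0155,0,0,0],[-0.0075,-0.0279,0,0,0],[-0.0117,-0.0434,0,0,0],[-0.0161,-0.0599,0,0,0],[-0.0203,-0.0754,0,0,0],[-0.0239,-0.0887,0,0,0],[-0.0264,-0.0982,0,0,0],[-0.0278,-0.1033,0,0,0]],
])

```text
time_s: 20.45
ee_pos: [0.4644, 0.2264, 0.2562]
tcp_rot: [0.999, 0.038, -0.0, -0.0]
force: [-0.7, -0.0, -3.7]
width: 0.0129
```

Call:
arm_command([
  [[-0.0006,-0.0021,0,0,0],[-0.0019,-0.0072,0,0,0],[-0.0042,-0.0155,0,0,0],[-0.0075,-0.0279,0,0,0],[-0.0117,-0.0434,0,0,0],[-0.0161,-0.0599,0,0,0],[-0.0203,-0.0754,0,0,0],[-0.0239,-0.0887,0,0,0],[-0.0264,-0.0982,0,0,0],[-0.0278,-0.1033,0,0,0]],
])

```text
time_s: 21.45
ee_pos: [0.429, 0.3273, 0.2562]
tcp_rot: [0.999, 0.037, -0.0, -0.0]
force: [0.9, -0.7, -2.2]
width: 0.013
```

Call:
arm_command([
  [[0,0,-0.001,0,0],[0,0,-0.003,0,0],[0,0,-0.005,0,0],[0,0,-0.006,0,0],[0,0,-0.006,0,0],[0,0,-0.006,0,0]],
])

```text
time_s: 22.05
ee_pos: [0.4294, 0.3262, 0.2622]
tcp_rot: [0.999, 0.037, 0.0, -0.0]
force: [-1.4, 0.0, -3.9]
width: 0.0129
```

```bash
python3 - <<'E'
from chk import *
g=grab('scene','s18.png');f=grab('top','t18.png')
fr('s18.png',g,(270,120,120,150),5,'z29.png')
fr('t18.png',f,(90,160,100,110),6,'z30.png')
goal(.4291,.3268,.2633,4.26)
a=cv2.imread('pics/s18.png');cv2.imwrite('pics/z31.png',cv2.resize(a,None,fx=1.5,fy=1.5))
E
```

```text
t 22.15 p [0.4294 0.3263 0.2622] head 4.25 z [-1.e-04  0.e+00 -1.e+00] F [-0.45  0.4  -2.26] M [ 0.009  0.101 -0.033] w 0.0129 j [0.51 0.07 1.47 0.   1.61 2.  ]
t 22.15 p [0.4294 0.3263 0.2622] head 4.25 z [-1.e-04  0.e+00 -1.e+00] F [-0.45  0.4  -2.26] M [ 0.009  0.101 -0.033] w 0.0129 j [0.51 0.07 1.47 0.   1.61 2.  ]
t 22.15 p [0.4294 0.3263 0.2622] head 4.25 z [-1.e-04  0.e+00 -1.e+00] F [-0.45  0.4  -2.26] M [ 0.009  0.101 -0.033] w 0.0129 j [0.51 0.07 1.47 0.   1.61 2.  ]
shift [-0.0002 -0.0005 -0.0011] turn -0.01
```

View pics/z29.png

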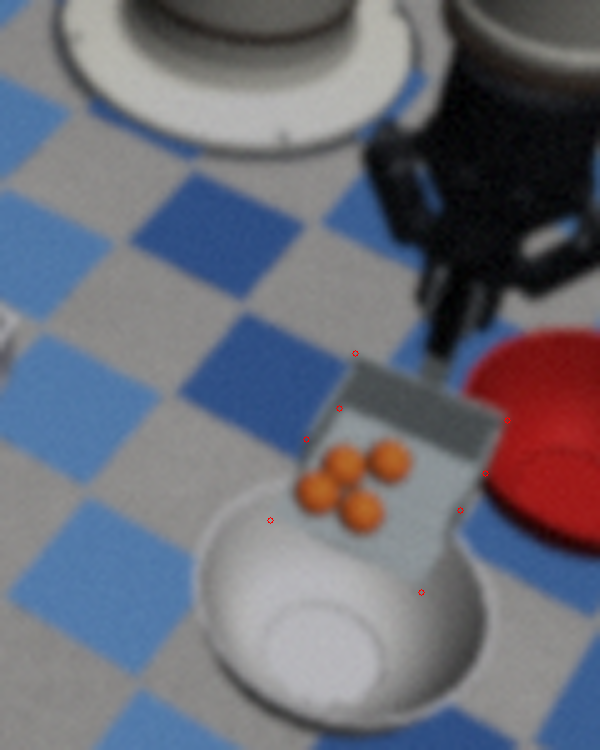

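View pics/z30.png

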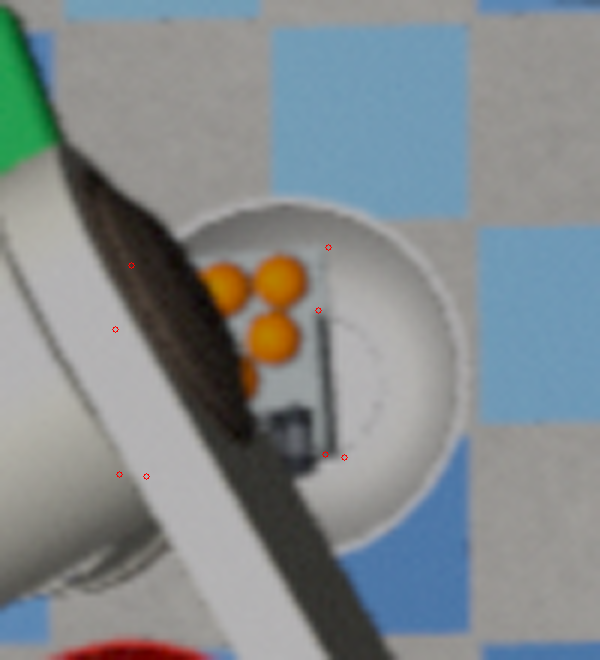

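View pics/z31.png

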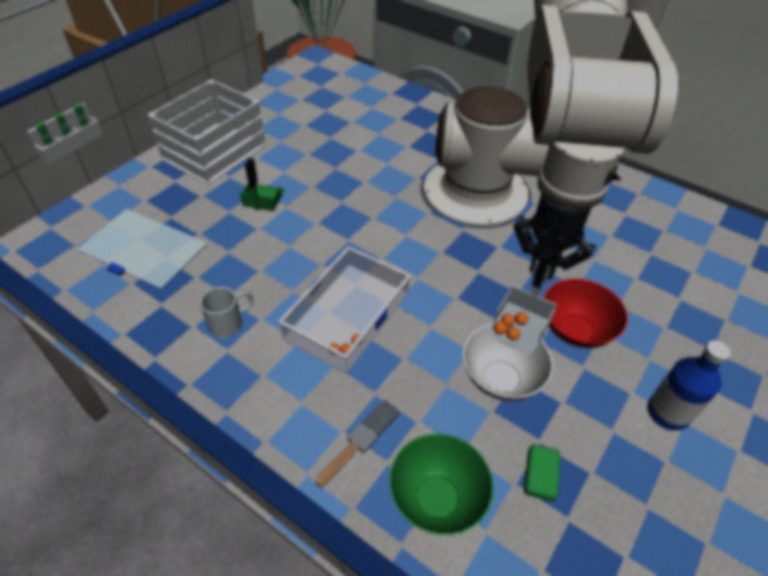

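```bash
python3 - <<'E'
from st import *
f=grab('top');g=grab('scene');s,R=show();p=s['ee_pos'];h=np.radians(4.26);c,sn=np.cos(h),np.sin(h)
pan=p+[c*.043,sn*.043,-.0933+.015]
print('pan',pan,'basin off',np.hypot(pan[0]-.472,pan[1]-.33))
T=lambda a:(90+(a[0]+.5)/6-.5,160+(a[1]+.5)/6-.5)
S=lambda a:(270+(a[0]+.5)/5-.5,120+(a[1]+.5)/5-.5)
for a,b in(((280,282),(318,491)),((273,337),(346,466)),((223,288),(361,511))):
    X,e,_=tri(f,T(a),g,S(b));print(X,e,'dist',np.linalg.norm(X-pan))
for b in((318,491),(346,466),(361,511),(389,460)):
    X=atz(g,*S(b),pan[2]);print('scene-only',np.linalg.norm(X-pan))
E
```

```text
t 22.25 p [0.4293 0.3264 0.2622] head 4.26 z [-1.e-04  1.e-04 -1.e+00] F [-0.34 -0.16 -2.58] M [-0.021  0.052  0.056] w 0.0131 j [0.51 0.07 1.47 0.   1.61 2.  ]
pan [0.47222678 0.32956445 0.18387897] basin off 0.0004910521076661353
[0.50696643 0.30741292 0.18920476] [ 0.16171245 -0.07754813] dist 0.041543918977092614
[0.48375065 0.31071642 0.18887826] [ 0.02374329 -0.01113079] dist 0.022650403158232142
[0.50493191 0.33117935 0.18908008] [ 0.18576631 -0.0862773 ] dist 0.03315545936469228
scene-only 0.03913867990934894
scene-only 0.021372750256297708
scene-only 0.029076235876646553
scene-only 0.010402764345246913
```

```bash
python3 - <<'E'
from st import *
bot.job_done()
show()
E
```

```text
the job is handed in; nothing more can be done
the job is handed in; nothing more can be done
```

I handed the job in at about 22 s of the 58 s allowed, with the arm holding the scoop and four balls over the white basin. The hand-in reports no verdict, so the checks below are my own from just before it.

**What I did:** I gripped the scoop by its handle at 90 N and lowered it into the empty half of the tub. I then slid it along the floor to the far wall, where four balls rolled in, and lifted and carried it slowly to the basin.

**Last checks:**
- **Balls:** four are in the pan. Three measured 23, 33 and 42 mm from the pan's middle from two views. The fourth measured about 10 mm from one view only. The limit is 55 mm. The scene picture shows the other three in the tub.
- **Position:** the pan's middle is within about 1 mm of the measured basin centre, give or take the 2 mm calibration. Its underside is about 0.169 m over the slab, about 10 cm above the rim.
- **Level and still:** the tool axis is vertical to within about 0.001 rad. The three balls measured from two views stand at the same height within 0.5 mm, so the pan is level.
- **Bystanders:** the path stayed clear of the brush, cup and soap, and they look unmoved in the last picture. I did not measure them.

**What disagreed:** the scene camera placed the scoop's edges up to about 2 pixels, and the balls about 5 mm in height, off the model. The scoop showed the same offset while still on the slab, so I took it as camera bias rather than tilt.

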